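Shingle the wood samples in the display tray

TASK

Set out the wood samples in the sloped display tray, light to dark. Slide the pale tile down the tray until it rests flat against the red stop, without lifting it out; then lay the brown tile over the pale one and last the dark tile over the brown one like roof shingles: the tile's lower end on the tile below, overlapping it by about a third of its length, and its upper end on the tray floor. The three should make one straight row down the middle of the tray, lengthwise, let go and at rest; leave the blue tile and everything else on the bench where it is.

Things in the scene. Friction and masses are not known exactly. Their poses are not given: they have to be found in the camera images.
- tray: fixed white tray, floor sloping 0.165 rad. Origin: on the floor, mid-width, at the foot of the red stop's face (low end). x points up the slope along the floor (280 mm long, upper end open), y across, z square to the floor. Stop: bar 12 mm high, 14 mm thick. Side lips 8 mm high, 4 mm thick, 126 mm apart inside, along the whole floor. Nothing hangs above it
- pale_tile_center (a point): pale straw-coloured wood tile 90 x 55 x 10 mm, 30 to 65 g; point at its centre, x along the 90 mm length, y along the 55 mm, z up through the thickness. Starts flat on the tray floor, lengthwise, 40 to 90 mm up from the stop; friction holds it until pushed
- brown_tile_center (a point): mid-brown wood tile 90 x 55 x 10 mm, 30 to 65 g; point at its centre, x along the 90 mm length, y along the 55 mm, z up through the thickness. Starts flat on the bench. Laid with 60 mm between its centre and the lower tile's (30 mm overlap) it leans about 0.165 rad to the tray floor, so is about level in the room, its centre 12.5 mm off the floor along the tray's z; overlapped past half it tips back
- dark_tile_center (a point): very dark brown wood tile 90 x 55 x 10 mm, 30 to 65 g; point at its centre, x along the 90 mm length, y along the 55 mm, z up through the thickness. It starts flat on the bench; it lies on the brown tile just as the brown one does on the pale one
- blue_tile_center (a point): blue tile 90 x 55 x 10 mm, 30 to 65 g; point at its centre, x along the 90 mm length, y along the 55 mm, z up through the thickness. It lies flat on the bench among the others and does not belong to the set: leave it
- sanding_block: loose cork block 70 x 45 x 35 mm on the bench, origin under its centre: leave it
- tape_roll: loose yellow ring 84 mm across, 24 mm high, origin under its centre: leave it
- glue_bottle: loose white bottle with orange cap, 54 mm across, 85 mm high, origin under its centre: leave it
- jar: loose glass jar, 64 mm across, 75 mm high, origin under its centre: leave it

How it is judged:
By the outcome, as a careful person would: the job done as asked, in the order asked, and still so for the second after the job is handed in, with the robot touching nothing.
It also fails if it takes over 67 s, if anything falls off the work surface, if the arm or the gripper's body presses on something with over 40 N, if the wrist force passes 120 N, or if a joint passes its speed limit or range.

ROBOT

A 6-joint arm with a two-finger parallel gripper is mounted at the origin on the work surface. World frame = base frame: x ahead of the robot, y to its left, z up, the work surface at z = 0. Lengths are in mm, angles in rad, forces in N, time in s.
With the tool pointing down it reaches from about 300 to 750 mm from the base axis. Payload 8.5 kg.
Tool frame: the origin (TCP) lies at the very end of the fingers, on their centre line; the grasp point (between the pads) lies 19 mm behind it (manip.grip_depth is the distance from the TCP to the grasp point, in mm); z points along the fingers, y is the direction in which the jaws open and shut (so a half turn about z gives the same grasp; the last joint's range is limited). The gripper opens to 85 mm and grips with 20 to 120 N. Pads are 22 mm wide; open, the fingers measure 114 mm over their backs; the gripper's body (76 mm by 85 mm) begins 54 mm behind the grasp point. The pads swing forward as they close: fully open they stand 13 mm farther back than shut.
Start: joints at [0.887, 0.381, 1.297, -0, 1.464, -0.215], TCP at [248.488, 490.647, 231.322] pointing down, gripper open.
Joint ranges: [-3.11, 3.11], [-0.89, 2.33], [0.22, 2.48], [-1.42, 4.56], [0.17, 2.85], [-2.88, 2.88]. Speed limits (rad/s): [2.39, 2.39, 3.14, 3.14, 3.14, 3.14].

INTERFACE

Orientations are given as a 3x3 rotation matrix whose columns are the frame's x, y, z axes.
In Python, from bench import manip gives the robot as it stands. The module is installed in compiled form; this text tells all that it offers.
- The arm moves only by the shell command python3 -m creep 'ROWS' [FORCE]. ROWS is JSON, a list of rows, each an object of numbers: "fingers": the finger opening in cm, from 0 to 8.54; "x", "y", "z": the shift along the world's x, y, z in cm; "ax", "ay", "az": the turn, a rotation vector about the world's x, y, z in degrees. A call has 1 to 12 rows; each row is the pose to reach, as a shift and turn from the pose commanded when the call began; what a row does not reach only later rows make up. A row lasts 1/8 s, in which the tool goes at most 62.5 mm and 10.7 degrees, less where a joint would pass 70% of its speed; a pose out of reach is approached as far as the arm can. A call with a gripper value outside its range is refused whole. The fingers move at their own pace and stop on an object; FORCE is the grip in N (left out, the last holds). Time passes only in rows, so rows that repeat a pose let the fingers close. It gives the time, the measured TCP pose, the force and the opening at its end, in the units of the state.
- manip.observe(): the state, without advancing time (a new reading comes with each control period).
- manip.camera(name): name is "side" or "top" or "wrist"; returns a dict with "frame" (384x512x3 uint8, red, green, blue), "mtx" (3x3 intrinsics, pixels), "distortion" ([k1, k2, p1, p2, k3] as OpenCV has them; the pictures are not rectified), "T" (4x4, takes a point from camera to world coordinates). Camera axes: x right, y down, z forward; pixel columns grow to the right and rows downward; lengths in mm; the calibration is good to about 2 mm. A picture is of the moment at which its call begins. There is no depth.
- manip.sign_off(): hands the job in, once; it reports no verdict.
The state is a dict: "time_s": time; "joints": joint angles; "dq": joint speeds; "joint_torque": joint torques, N m; "ee_pos": TCP position; "tool_rot": TCP orientation; "ft_force": force on the tool from outside, world axes, zero at the start; "ft_torque": the same for the moment, N m; "grip_width": opening from 0.0 (shut) to 1.0 (fully open).
Only numpy, scipy, OpenCV 4.12 (cv2) and the standard library are available. Lean on these libraries where they do the work, as an engineer would, in place of code of your own. Each camera call takes 0.05 s, during which the arm holds its last target.

## Working session

There is one attempt and no reset: what is moved stays moved. The work goes in short steps, Python scripts to look and compute and a shell command to move; the robot and the scene stay as the last step left them, time stands still between calls to the robot, and variables do not carry over. Pictures are saved under pics/ and viewed, and the job is handed in when it is done.

```bash
mkdir -p pics; python3 - <<'E'
from bench import manip
import cv2
for n in ("side","top","wrist"):
    c=manip.camera(n); cv2.imwrite(f"pics/a_{n}.png",c["frame"][:,:,::-1])
    print(n,c["mtx"].round(1).tolist(),c["distortion"],c["T"].round(3).tolist())
print(manip.observe(), manip.grip_depth)
E
```

```text
side [[456.7, 0.0, 247.5], [0.0, 456.7, 191.9], [0.0, 0.0, 1.0]] [-0.1825231  0.         0.         0.         0.       ] [[0.99, -0.099, 0.097, 395.416], [-0.138, -0.677, 0.723, -1055.934], [-0.006, -0.73, -0.684, 1045.715], [0.0, 0.0, 0.0, 1.0]]
top [[366.4, 0.0, 258.1], [0.0, 366.4, 192.3], [0.0, 0.0, 1.0]] [-0.07227696  0.          0.          0.          0.        ] [[0.011, -0.986, 0.167, 359.65], [-1.0, -0.013, -0.009, 4.476], [0.011, -0.167, -0.986, 1224.936], [0.0, 0.0, 0.0, 1.0]]
wrist [[275.1, 0.0, 255.2], [0.0, 275.1, 189.7], [0.0, 0.0, 1.0]] [0.01339765 0.         0.         0.         0.        ] [[0.451, 0.847, 0.281, 176.71], [0.892, -0.428, -0.143, 527.908], [-0.001, 0.315, -0.949, 373.566], [0.0, 0.0, 0.0, 1.0]]
{'time_s': 0.15, 'joints': array([ 8.86687315e-01,  3.81066763e-01,  1.29803498e+00,  2.16933033e-05,
        1.46360536e+00, -2.15322001e-01]), 'dq': array([ 0.00031863, -0.00111807, -0.00230295, -0.00037127, -0.00033142,
        0.00089282]), 'joint_torque': array([ 1.56144739e-03, -4.48626781e+01, -2.31341547e+01, -2.35974694e-04,
        3.85653504e-03,  1.87676358e-05]), 'ee_pos': array([248.35884108, 490.48694725, 230.8573313 ]), 'tool_rot': array([[-8.92115831e-01,  4.51806180e-01, -7.21032720e-04],
       [ 4.51806681e-01,  8.92115464e-01, -8.50053097e-04],
       [ 2.59185197e-04, -1.08411322e-03, -9.99999379e-01]]), 'ft_force': array([-0.51645404,  0.2608437 ,  0.04529816]), 'ft_torque': array([ 0.0228643 , -0.0070211 ,  0.01737916]), 'grip_width': 1.000079307007068} 18.700000000000003
```

View pics/a_side.png

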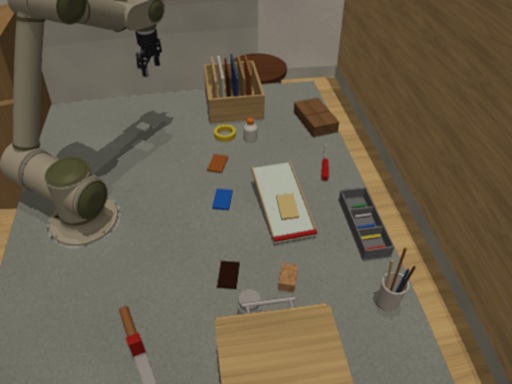

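View pics/a_top.png

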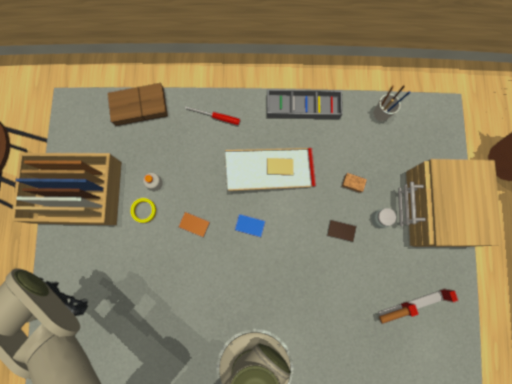

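View pics/a_wrist.png

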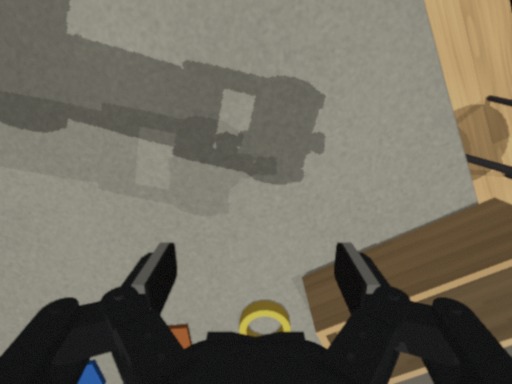

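The top view shows the tray at about (270,170) with the red stop at (311,167) and the pale tile at (280,167). The brown tile is at (194,224), blue at (250,225) and dark at (342,231). Next I'll measure them.

```bash
cat > h.py <<'E'
import numpy as np, cv2
from bench import manip
def ray(c,px):
    p=cv2.undistortPoints(np.array(px,float).reshape(-1,1,2),c["mtx"],np.array(c["distortion"])).reshape(-1,2)
    d=np.c_[p,np.ones(len(p))]@c["T"][:3,:3].T
    return c["T"][:3,3],d
def on_plane(c,px,n=(0,0,1),p0=(0,0,0)):
    o,d=ray(c,px); n=np.array(n,float)
    return o+d*(((np.array(p0)-o)@n)/(d@n))[:,None]
def tri(c1,p1,c2,p2):
    o1,d1=ray(c1,p1);o2,d2=ray(c2,p2);d1=d1[0];d2=d2[0]
    s=np.linalg.lstsq(np.c_[d1,-d2],o2-o1,rcond=None)[0]
    a=o1+s[0]*d1;b=o2+s[1]*d2
    return (a+b)/2,np.linalg.norm(a-b)
def blob(c,lo,hi,roi=None,minA=20):
    hsv=cv2.cvtColor(c["frame"],cv2.COLOR_RGB2HSV)
    m=cv2.inRange(hsv,np.array(lo),np.array(hi))
    if roi:
        k=np.zeros_like(m);x0,y0,x1,y1=roi;k[y0:y1,x0:x1]=1;m=m*k
    cs,_=cv2.findContours(m,cv2.RETR_EXTERNAL,cv2.CHAIN_APPROX_NONE)
    return m,max(cs,key=cv2.contourArea) if cs else None
def cen(m):
    M=cv2.moments(m,True);return M["m10"]/M["m00"],M["m01"]/M["m00"]
def proj(c,P):
    P=np.atleast_2d(np.array(P,float));T=np.linalg.inv(c["T"])
    return cv2.projectPoints(P,cv2.Rodrigues(T[:3,:3])[0],T[:3,3],c["mtx"],np.array(c["distortion"]))[0].reshape(-1,2)
E
python3 - <<'E'
from h import *
t=manip.camera("top");s=manip.camera("side")
for c,pts in((t,[(194,224),(250,225),(342,231),(280,167),(311,167),(250,160),(240,190),(300,240)]),(s,[(218,163),(222,200),(229,275),(287,207),(290,238),(270,180)])):
    h=cv2.cvtColor(c["frame"],cv2.COLOR_RGB2HSV)
    print([h[y,x].tolist() for x,y in pts])
cv2.imwrite("pics/b_top.png",cv2.resize(t["frame"][130:260,120:400,::-1],None,fx=2.8,fy=2.8,interpolation=cv2.INTER_CUBIC))
cv2.imwrite("pics/b_side.png",cv2.resize(s["frame"][110:310,190:340,::-1],None,fx=3,fy=3,interpolation=cv2.INTER_CUBIC))
E
```

```text
[[14, 187, 184], [107, 192, 195], [11, 113, 77], [25, 123, 204], [2, 228, 163], [53, 21, 216], [20, 86, 121], [34, 27, 142]]
[[12, 200, 126], [107, 205, 133], [10, 205, 36], [21, 110, 170], [5, 120, 85], [34, 24, 172]]
```

View pics/b_top.png

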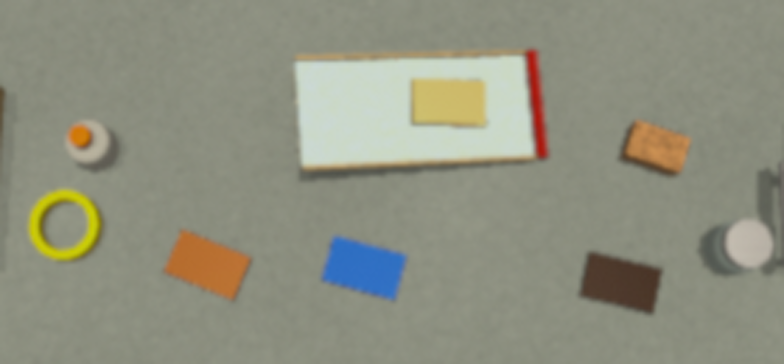

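View pics/b_side.png

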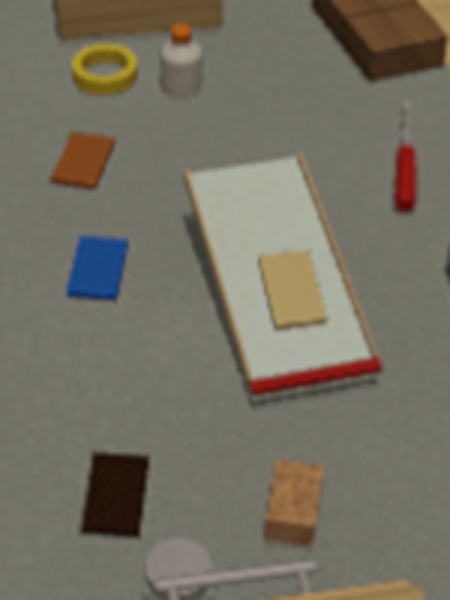

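```bash
python3 - <<'E'
from h import *
t=manip.camera("top");s=manip.camera("side")
roi={"top":(215,135,330,200),"side":(245,155,330,250)}
def quad(cnt):
    # robust: minAreaRect corners refined by line fits of the four sides
    h=cv2.convexHull(cnt); eps=1
    while True:
        a=cv2.approxPolyDP(h,eps,True)
        if len(a)<=4: break
        eps+=.3
    a=a.reshape(-1,2).astype(float);n=len(a);L=[]
    P=cnt.reshape(-1,2).astype(float)
    for i in range(n):
        p,q=a[i],a[(i+1)%n];u=(q-p)/np.linalg.norm(q-p);w=P-p
        al=w@u;pe=np.abs(w[:,0]*u[1]-w[:,1]*u[0]);l=np.linalg.norm(q-p)
        k=(pe<1.5)&(al>.12*l)&(al<.88*l)
        v=cv2.fitLine(P[k].astype(np.float32),cv2.DIST_HUBER,0,.01,.01).ravel()
        nrm=np.array([-v[1],v[0]]); off=nrm@v[2:]
        cc=a.mean(0); sgn=np.sign(off-nrm@cc); L.append((nrm,off+sgn*.5))
    return np.array([np.linalg.solve(np.array([L[i-1][0],L[i][0]]),[L[i-1][1],L[i][1]]) for i in range(n)])
cols={"brown":((5,150,60),(20,255,255)),"blue":((95,120,60),(125,255,255)),"dark":((0,60,0),(20,255,100))}
R={"top":{"brown":(170,205,215,245),"blue":(225,205,275,245),"dark":(318,212,365,250)},
   "side":{"brown":(200,150,232,178),"blue":(208,185,238,215),"dark":(212,258,245,292)}}
for n,(lo,hi) in cols.items():
  for cn,c in(("top",t),("side",s)):
    m,k=blob(c,lo,hi,R[cn][n]); q=quad(k)
    P=on_plane(c,q,p0=(0,0,10)); 
    e=np.diff(np.r_[P,P[:1]],axis=0)[:,:2]; l=np.linalg.norm(e,axis=1); i=l.argmax();
    print(n,cn,len(q),P.mean(0).round(1),l.round(1),"ang long",np.degrees(np.arctan2(e[i,1],e[i,0])).round(1))
Q={}
for cn,c in(("top",t),("side",s)):
    h=cv2.cvtColor(c["frame"],cv2.COLOR_RGB2HSV)
    print(cn)
    x0,y0,x1,y1=roi[cn]
    k=np.zeros(h.shape[:2],np.uint8);k[y0:y1,x0:x1]=1
    w=((h[...,2]>(175 if cn=="top" else 145))).astype(np.uint8)*k
    w=cv2.morphologyEx(w,cv2.MORPH_OPEN,np.ones((3,3)))
    cs,_=cv2.findContours(w,cv2.RETR_EXTERNAL,cv2.CHAIN_APPROX_NONE);cc=max(cs,key=cv2.contourArea)
    print("floor",quad(cc).round(1).tolist())
    Q[cn]=quad(cc)
    p=cv2.inRange(h,np.array((15,70,110)),np.array((32,255,255)))*k
    p=cv2.morphologyEx(p,cv2.MORPH_OPEN,np.ones((5,5)))
    cs,_=cv2.findContours(p,cv2.RETR_EXTERNAL,cv2.CHAIN_APPROX_NONE);cc=max(cs,key=cv2.contourArea)
    print("pale",quad(cc).round(1).tolist())
    r=((h[...,0]<8)|(h[...,0]>172))&(h[...,1]>150)&(h[...,2]>70); r=r.astype(np.uint8)*k
    cs,_=cv2.findContours(r,cv2.RETR_EXTERNAL,cv2.CHAIN_APPROX_NONE);cc=max(cs,key=cv2.contourArea)
    print("red",cv2.boxPoints(cv2.minAreaRect(cc)).round(1).tolist(),cen(r))
E
```

```text
brown top 4 [456.  206.2  10. ] [86.6 50.1 86.4 52.1] ang long -112.1
brown side 4 [456.5 205.5  10. ] [91.8 53.6 92.4 52.8] ang long 68.4
blue top 4 [454.6  20.2  10. ] [87.3 53.4 87.9 52.6] ang long 75.4
blue side 4 [455.3  19.9  10. ] [86.7 53.9 97.4 54.6] ang long 74.7
dark top 4 [ 440.8 -285.2   10. ] [88.5 51.7 87.9 53.9] ang long -102.4
dark side 4 [ 441.9 -285.8   10. ] [51.7 89.9 52.5 91.3] ang long 76.5
top
floor [[306.3, 149.6], [310.2, 185.5], [227.0, 189.6], [225.1, 151.9]]
pale [[266.5, 157.0], [292.5, 159.1], [292.5, 174.9], [266.5, 172.9]]
red [[307.8999938964844, 148.10000610351562], [310.79998779296875, 147.8000030517578], [314.70001220703125, 184.89999389648438], [311.79998779296875, 185.1999969482422]] (311.32173913043476, 166.69565217391303)
side
floor [[288.1, 161.6], [313.4, 229.0], [273.2, 236.3], [251.8, 167.7]]
pale [[292.3, 193.0], [298.6, 217.1], [281.5, 219.0], [275.5, 195.1]]
red [[272.79998779296875, 237.0], [315.6000061035156, 228.6999969482422], [316.3999938964844, 232.8000030517578], [273.6000061035156, 241.1999969482422]] (306.82068965517243, 208.46206896551723)
```

```bash
python3 - <<'E'
from h import *
t=manip.camera("top");s=manip.camera("side")
for n,a,b in(("up near",(227,189.6),(251.8,167.7)),("up far",(225.1,151.9),(288.1,161.6)),
 ("pale1",(266.5,157.0),(292.3,193)),("pale2",(292.5,159.1),(298.6,217.1)),("pale3",(292.5,174.9),(281.5,219)),("pale4",(266.5,172.9),(275.5,195.1)),
 ("redbackNear",(314.9,185.4),(273.6,241.2)),("redFrontNear",(311.8,185.4),(272.6,237)),("redFrontFar",(307.9,147.8),(315.6,228.5))):
    P,e=tri(t,a,s,b);print(n,P.round(1),e.round(1))
cv2.imwrite("pics/c_side.png",cv2.resize(s["frame"][220:246,265:325,::-1],None,fx=12,fy=12,interpolation=cv2.INTER_NEAREST))
E
```

```text
up near [563.9  93.9  66.7] 1.0
up far [688.3 103.1  70.6] 1.9
pale1 [676.1 -32.5  53.9] 0.8
pale2 [ 677.  -120.5   33.8] 2.0
pale3 [ 623.3 -120.3   33.4] 2.7
pale4 [622.3 -32.9  52.7] 1.6
redbackNear [ 587.8 -196.2   24.1] 2.4
redFrontNear [ 586.6 -184.8   30.1] 2.2
redFrontFar [ 717.7 -173.1   32.5] 2.0
```

View pics/c_side.png

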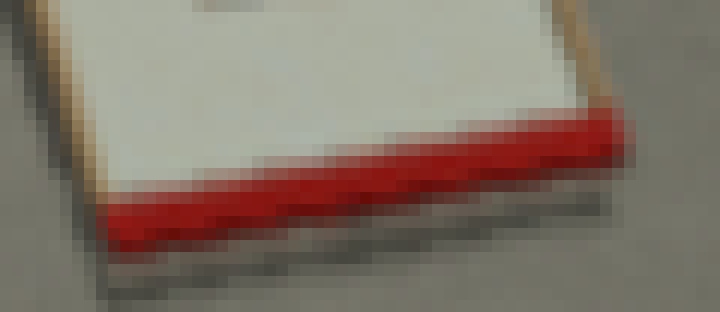

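Tray axis has a yaw of about 95.3° and its origin is near (652,-179). The pale tile sits about 7 mm off-centre and is turned about 4.7°. I'll move to a wrist view over it.

```bash
python3 -m creep '[{"x":39.6,"y":-55,"z":3,"az":-58},{"x":39.6,"y":-55,"z":3,"az":-58},{"x":39.6,"y":-55,"z":3,"az":-58},{"x":39.6,"y":-55,"z":3,"az":-58},{"x":39.6,"y":-55,"z":3,"az":-58},{"x":39.6,"y":-55,"z":3,"az":-58},{"x":39.6,"y":-55,"z":3,"az":-58},{"x":39.6,"y":-55,"z":3,"az":-58},{"x":39.6,"y":-55,"z":3,"az":-58},{"x":39.6,"y":-55,"z":3,"az":-58},{"x":39.6,"y":-55,"z":3,"az":-58},{"x":39.6,"y":-55,"z":3,"az":-58}]'
python3 -m creep '[{"x":0},{"x":0}]'; python3 - <<'E'
from h import *
c=manip.camera("wrist");cv2.imwrite("pics/d_w.png",c["frame"][:,:,::-1])
np.savez("d_w.npz",**{k:np.array(v) for k,v in c.items()})
o=manip.observe();print(o["time_s"],o["ee_pos"],o["tool_rot"].round(3).tolist(),o["joints"].round(2))
E
```

```text
0.5 [248.44199093 490.64487132 231.28603145] [[-0.892, 0.452, -0.0], [0.452, 0.892, -0.0], [0.0, -0.0, -1.0]] [ 0.89  0.38  1.3   0.    1.46 -0.22]invalid input
invalid input
```

View pics/d_w.png

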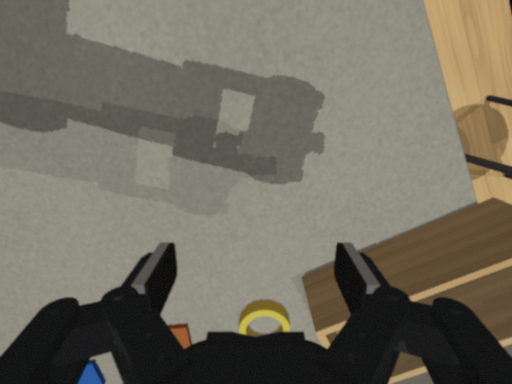

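The arm didn't move: both calls came back as invalid input. I'll try a small one with every key filled in.

```bash
python3 -m creep '[{"fingers":8.5,"x":3,"y":-4,"z":1,"ax":0,"ay":0,"az":-5}]'
```

```text
time_s: 0.62
ee_pos: [277.6, 451.3, 240.7]
tool_rot: [[-0.85, 0.526, -0.001], [0.526, 0.85, -0.001], [0.001, -0.001, -1.0]]
ft_force: [0.9, -0.1, -0.1]
grip_width: 0.999
```

```bash
python3 -m creep '[{"fingers":8.5,"x":36.6,"y":-51,"z":2,"ax":0,"ay":0,"az":-53},{"fingers":8.5,"x":36.6,"y":-51,"z":2,"ax":0,"ay":0,"az":-53},{"fingers":8.5,"x":36.6,"y":-51,"z":2,"ax":0,"ay":0,"az":-53},{"fingers":8.5,"x":36.6,"y":-51,"z":2,"ax":0,"ay":0,"az":-53},{"fingers":8.5,"x":36.6,"y":-51,"z":2,"ax":0,"ay":0,"az":-53},{"fingers":8.5,"x":36.6,"y":-51,"z":2,"ax":0,"ay":0,"az":-53},{"fingers":8.5,"x":36.6,"y":-51,"z":2,"ax":0,"ay":0,"az":-53},{"fingers":8.5,"x":36.6,"y":-51,"z":2,"ax":0,"ay":0,"az":-53},{"fingers":8.5,"x":36.6,"y":-51,"z":2,"ax":0,"ay":0,"az":-53},{"fingers":8.5,"x":36.6,"y":-51,"z":2,"ax":0,"ay":0,"az":-53},{"fingers":8.5,"x":36.6,"y":-51,"z":2,"ax":0,"ay":0,"az":-53},{"fingers":8.5,"x":36.6,"y":-51,"z":2,"ax":0,"ay":0,"az":-53}]'
python3 - <<'E'
from h import *
c=manip.camera("wrist");cv2.imwrite("pics/e_w.png",c["frame"][:,:,::-1])
np.savez("e_w.npz",**{k:np.array(v) for k,v in c.items()})
o=manip.observe();print(o["time_s"],o["ee_pos"],o["tool_rot"].round(3).tolist(),o["joints"].round(2))
E
```

```text
time_s: 2.12
ee_pos: [644.3, -59.1, 261.0]
tool_rot: [[-0.089, 0.996, -0.001], [0.996, 0.089, 0.0], [0.001, -0.001, -1.0]]
ft_force: [0.0, 0.5, 0.4]
grip_width: 0.995
2.175 [644.04430942 -58.39384121 261.47038563] [[-0.09, 0.996, -0.0], [0.996, 0.09, 0.0], [0.0, -0.0, -1.0]] [-0.27  0.54  0.94  0.    1.66 -0.36]
```

View pics/e_w.png

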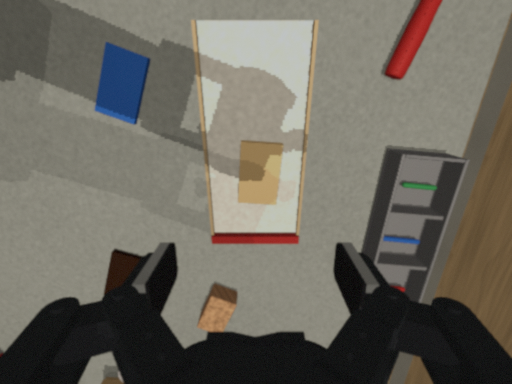

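```bash
python3 - <<'E'
import cv2
f=cv2.imread("pics/e_w.png")
cv2.imwrite("pics/f1.png",cv2.resize(f[135:250,200:310],None,fx=5,fy=5,interpolation=cv2.INTER_NEAREST))
cv2.imwrite("pics/f2.png",cv2.resize(f[5:60,180:330],None,fx=5,fy=5,interpolation=cv2.INTER_NEAREST))
E
```

```text
(no output)
```

View pics/f1.png

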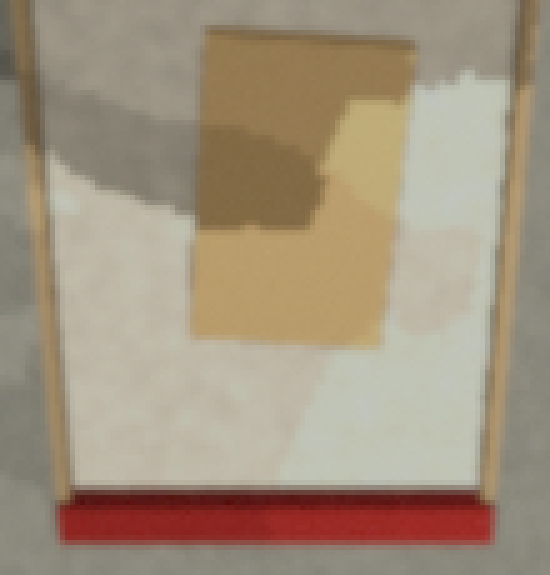

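View pics/f2.png

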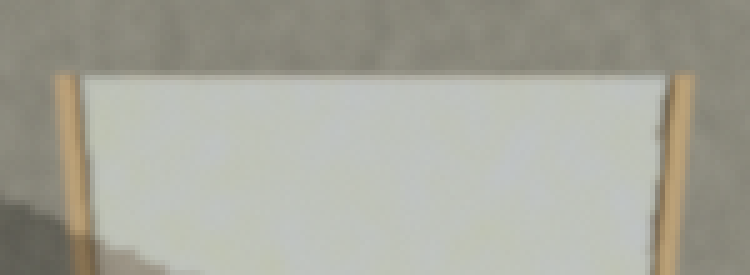

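```bash
cat > pnp.py <<'E'
from h import *
def tray(c,obj,img):
    ok,r,t=cv2.solvePnP(np.array(obj,float),np.array(img,float),c["mtx"],np.array(c["distortion"]),flags=cv2.SOLVEPNP_ITERATIVE)
    R=cv2.Rodrigues(r)[0];T=np.eye(4);T[:3,:3]=R;T[:3,3]=t.ravel();W=c["T"]@T
    return W
def show(n,W):
    x=W[:3,0];print(n,"origin",W[:3,3].round(1),"yaw",np.degrees(np.arctan2(x[1],x[0])).round(2),"slope",np.arcsin(x[2]).round(3),"roll",np.arcsin(W[2,1]).round(3))
E
python3 - <<'E'
from pnp import *
c=dict(np.load("e_w.npz"))
obj=[(0,63,0),(0,-63,0),(280,-63,0),(280,63,0)]
img=np.array([(214.4,233),(295.6,233),(312,20.4),(196.4,20.4)])-.5
W=tray(c,obj,img);show("wrist4",W)
t=manip.camera("top")
W2=tray(t,obj,[(310.2,185.5),(306.3,149.6),(225.1,151.9),(227.0,189.6)]);show("top4",W2)
# ray-cast onto plane with known slope, height from side/top triangulation
for z0 in(15,18,21):
  yaw=np.radians(95.2);x=np.array([np.cos(yaw)*np.cos(.165),np.sin(yaw)*np.cos(.165),np.sin(.165)]);y=np.array([-np.sin(yaw),np.cos(yaw),0]);n=np.cross(x,y)
  for nm,cc,im in(("w",c,img),("t",t,np.array([(310.2,185.5),(306.3,149.6),(225.1,151.9),(227.0,189.6)]))):
    P=on_plane(cc,im,n,(652,-180,z0));
    lo=(P[0]+P[1])/2;up=(P[2]+P[3])/2;d=up-lo
    print(z0,nm,lo.round(1),up.round(1),"L",np.linalg.norm(d).round(1),"w",np.linalg.norm(P[0]-P[1]).round(1),np.linalg.norm(P[2]-P[3]).round(1),"yaw",np.degrees(np.arctan2(d[1],d[0])).round(2))
  T=on_plane(c,np.array([(204,37),(413,50),(381,347),(191,338)])/5+[200,135]-.5,n,np.array((652,-180,z0))+10*n)
  cen_=T.mean(0);a=(T[0]+T[1]-T[2]-T[3])/2;b=(T[0]+T[3]-T[1]-T[2])/2
  print("  pale",cen_.round(1),np.linalg.norm(a).round(1),np.linalg.norm(b).round(1),np.degrees(np.arctan2(a@y,a@x)).round(2),"traycoord",((cen_-lo)@x).round(1),((cen_-(652,-180,z0))@y).round(1))
E
```

```text
wrist4 origin [ 654.  -173.9   21.1] yaw 95.26 slope 0.138 roll -0.0
top4 origin [ 653.  -176.2   13.7] yaw 95.03 slope 0.147 roll -0.003
15 w [ 654.4 -176.8   15.5] [628.7 101.7  62.1] L 283.6 w 127.3 125.0 yaw 95.27
15 t [ 652.6 -175.8   15.7] [627.1  99.1  61.7] L 279.9 w 125.6 126.0 yaw 95.31
  pale [651.3 -75.6  42.5] 89.3 54.2 -3.61 traycoord 103.0 -8.8
18 w [ 654.2 -175.2   18.8] [628.8 101.   65. ] L 281.2 w 126.2 124.0 yaw 95.27
18 t [ 651.9 -175.4   18.8] [626.4  98.8  64.6] L 279.2 w 125.3 125.7 yaw 95.31
  pale [651.2 -74.8  45.6] 88.5 53.7 -3.61 traycoord 103.3 -8.8
21 w [ 654.1 -173.5   22.1] [628.8 100.4  67.8] L 278.8 w 125.2 122.9 yaw 95.27
21 t [ 651.1 -174.9   21.9] [625.7  98.6  67.6] L 278.5 w 125.0 125.4 yaw 95.31
  pale [651.1 -73.9  48.7] 87.7 53.3 -3.61 traycoord 103.7 -8.7
```

```bash
cat > rot.py <<'E'
import numpy as np
from scipy.spatial.transform import Rotation as Ro
def tilt(yaw): # tool rot with x up-slope at yaw about the tray normal
    y=np.radians(95.3);a=.165
    X=np.array([np.cos(y)*np.cos(a),np.sin(y)*np.cos(a),np.sin(a)]);Y=np.array([-np.sin(y),np.cos(y),0]);n=np.cross(X,Y)
    d=np.radians(yaw-95.3);x=np.cos(d)*X+np.sin(d)*Y
    return np.c_[x,np.cross(-n,x),-n],X,Y,n
def flat(yaw):
    y=np.radians(yaw);x=np.array([np.cos(y),np.sin(y),0]);z=np.array([0,0,-1.]);return np.c_[x,np.cross(z,x),z]
def turn(A,B): return Ro.from_matrix(B@A.T).as_rotvec(degrees=True).round(2)
E
python3 - <<'E'
from rot import *
# commanded yaw now: 153.14-58
y0=np.degrees(np.arctan2(.451806681,-.892115831))-58;print(y0)
B,X,Y,n=tilt(91.4);print(X,Y,n)
print(turn(flat(y0),B), turn(B,tilt(95.3)[0]))
E
```

```text
95.14034108618637
[-0.09111604  0.98220112  0.16425233] [-0.9957247  -0.09237059  0.        ] [ 0.01517208 -0.1635501   0.98641836]
[ 9.38  1.18 -3.73] [ 0.06 -0.64  3.85]
```

```bash
python3 -m creep '[{"fingers":6.6,"x":0.62,"y":-2.03,"z":-19.3,"ax":9.4,"ay":1.2,"az":-3.7},{"fingers":6.6,"x":0.62,"y":-2.03,"z":-19.3,"ax":9.4,"ay":1.2,"az":-3.7},{"fingers":6.6,"x":0.62,"y":-2.03,"z":-19.3,"ax":9.4,"ay":1.2,"az":-3.7},{"fingers":6.6,"x":0.62,"y":-2.03,"z":-19.3,"ax":9.4,"ay":1.2,"az":-3.7},{"fingers":6.6,"x":0.62,"y":-2.03,"z":-19.3,"ax":9.4,"ay":1.2,"az":-3.7},{"fingers":6.6,"x":0.62,"y":-2.03,"z":-19.3,"ax":9.4,"ay":1.2,"az":-3.7}]' 20
python3 - <<'E'
from h import *
for n in("wrist","side"):
    c=manip.camera(n);cv2.imwrite(f"pics/g_{n}.png",c["frame"][:,:,::-1] if n=="wrist" else cv2.resize(c["frame"][150:260,230:340,::-1],None,fx=5,fy=5))
o=manip.observe();print(o["time_s"],o["ee_pos"],o["tool_rot"].round(3).tolist(),o["grip_width"],o["ft_force"])
E
```

```text
time_s: 2.98
ee_pos: [651.9, -79.4, 71.6]
tool_rot: [[-0.025, 1.0, -0.011], [0.986, 0.027, 0.162], [0.162, -0.007, -0.987]]
ft_force: [-0.3, -0.2, 0.7]
grip_width: 0.773
3.075 [651.51459315 -79.54633623  70.70804204] [[-0.025, 1.0, -0.012], [0.986, 0.026, 0.163], [0.163, -0.008, -0.987]] 0.7730773610502899 [ 0.28807072 -0.25541558  0.39286911]
```

View pics/g_wrist.png

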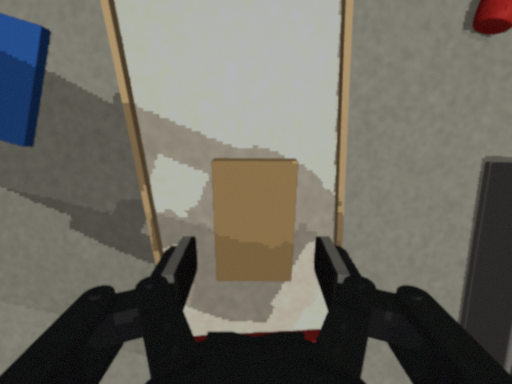

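View pics/g_side.png

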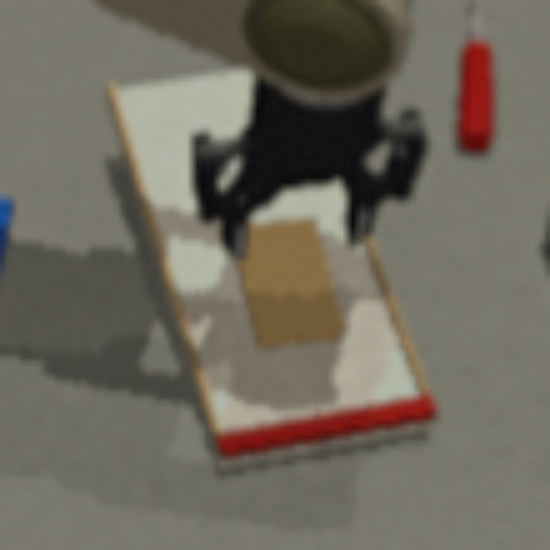

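```bash
python3 -m creep '[{"fingers":6.6,"x":-0.02,"y":0.25,"z":-1.5,"ax":0,"ay":0,"az":0},{"fingers":6.6,"x":-0.04,"y":0.46,"z":-2.76,"ax":0,"ay":0,"az":0},{"fingers":6.6,"x":-0.04,"y":0.46,"z":-2.76,"ax":0,"ay":0,"az":0},{"fingers":6.6,"x":-0.04,"y":0.46,"z":-2.76,"ax":0,"ay":0,"az":0}]'; python3 -m creep '[{"fingers":6.6,"x":-0.01,"y":0.05,"z":-0.3,"ax":0,"ay":0,"az":0},{"fingers":6.6,"x":-0.01,"y":0.05,"z":-0.3,"ax":0,"ay":0,"az":0}]'
```

```text
time_s: 3.58
ee_pos: [650.4, -75.1, 40.7]
tool_rot: [[-0.024, 1.0, -0.016], [0.986, 0.026, 0.164], [0.164, -0.011, -0.986]]
ft_force: [-0.2, 0.2, 0.2]
grip_width: 0.771
time_s: 3.82
ee_pos: [650.1, -74.5, 37.6]
tool_rot: [[-0.024, 1.0, -0.016], [0.986, 0.026, 0.164], [0.164, -0.012, -0.986]]
ft_force: [-0.6, -0.0, -0.2]
grip_width: 0.772
```

```bash
python3 -m creep '[{"fingers":6.6,"x":0,"y":0.03,"z":-0.2,"ax":0,"ay":0,"az":0},{"fingers":6.6,"x":0,"y":0.03,"z":-0.2,"ax":0,"ay":0,"az":0}]';python3 -m creep '[{"fingers":6.6,"x":0,"y":0.03,"z":-0.2,"ax":0,"ay":0,"az":0},{"fingers":6.6,"x":0,"y":0.03,"z":-0.2,"ax":0,"ay":0,"az":0}]'; python3 - <<'E'
from h import *
for n in("wrist",):
    c=manip.camera(n);cv2.imwrite(f"pics/h_{n}.png",c["frame"][:,:,::-1])
o=manip.observe();print(o["time_s"],o["ee_pos"],o["grip_width"],o["ft_force"])
E
```

```text
time_s: 4.08
ee_pos: [650.1, -74.2, 35.6]
tool_rot: [[-0.024, 1.0, -0.016], [0.986, 0.026, 0.164], [0.164, -0.012, -0.986]]
ft_force: [0.0, -0.3, -0.3]
grip_width: 0.774
time_s: 4.32
ee_pos: [650.1, -73.9, 33.5]
tool_rot: [[-0.024, 1.0, -0.016], [0.986, 0.026, 0.164], [0.164, -0.012, -0.986]]
ft_force: [0.2, -0.7, -0.0]
grip_width: 0.772
4.375 [650.15571719 -73.92073665  33.63512047] 0.7716517608496779 [ 0.19367161 -0.27862332 -0.71378834]
```

View pics/h_wrist.png

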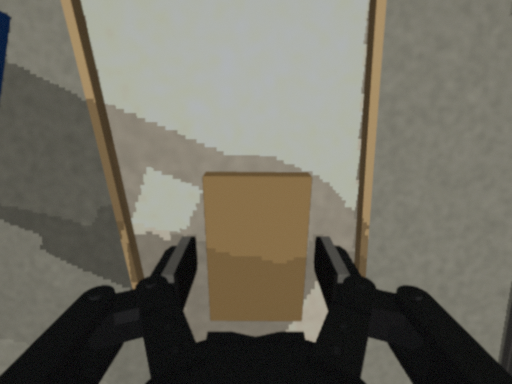

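```bash
python3 -m creep '[{"fingers":6.6,"x":0,"y":0.03,"z":-0.2,"ax":0,"ay":0,"az":0},{"fingers":6.6,"x":0,"y":0.03,"z":-0.2,"ax":0,"ay":0,"az":0}]';python3 -m creep '[{"fingers":6.6,"x":0,"y":0.02,"z":-0.1,"ax":0,"ay":0,"az":0},{"fingers":6.6,"x":0,"y":0.02,"z":-0.1,"ax":0,"ay":0,"az":0}]';python3 -m creep '[{"fingers":6.6,"x":0,"y":0.02,"z":-0.1,"ax":0,"ay":0,"az":0},{"fingers":6.6,"x":0,"y":0.02,"z":-0.1,"ax":0,"ay":0,"az":0}]'
```

```text
time_s: 4.62
ee_pos: [650.1, -73.6, 31.5]
tool_rot: [[-0.024, 1.0, -0.016], [0.986, 0.026, 0.164], [0.164, -0.012, -0.986]]
ft_force: [0.1, -0.2, 0.3]
grip_width: 0.768
time_s: 4.88
ee_pos: [650.2, -73.4, 30.7]
tool_rot: [[-0.024, 1.0, -0.016], [0.986, 0.026, 0.164], [0.164, -0.012, -0.986]]
ft_force: [-0.9, 0.2, -1.0]
grip_width: 0.774
time_s: 5.12
ee_pos: [650.2, -73.2, 29.6]
tool_rot: [[-0.024, 1.0, -0.016], [0.986, 0.026, 0.164], [0.164, -0.012, -0.986]]
ft_force: [-0.4, 0.3, 0.0]
grip_width: 0.772
```

```bash
python3 -m creep '[{"fingers":6.0,"x":0,"y":0,"z":0,"ax":0,"ay":0,"az":0},{"fingers":5.6,"x":0,"y":0,"z":0,"ax":0,"ay":0,"az":0},{"fingers":5.2,"x":0,"y":0,"z":0,"ax":0,"ay":0,"az":0},{"fingers":5.2,"x":0,"y":0,"z":0,"ax":0,"ay":0,"az":0}]' 20;  python3 - <<'E'
from h import *
for n in("wrist",):
    c=manip.camera(n);cv2.imwrite(f"pics/i_{n}.png",c["frame"][:,:,::-1])
o=manip.observe();print(o["time_s"],o["ee_pos"],o["grip_width"]*8.54,o["ft_force"])
E
```

```text
time_s: 5.62
ee_pos: [650.8, -73.7, 31.0]
tool_rot: [[-0.024, 1.0, -0.013], [0.986, 0.026, 0.163], [0.163, -0.009, -0.987]]
ft_force: [-0.9, -0.8, 7.6]
grip_width: 0.641
5.675 [650.76726852 -73.6792829   30.96506188] 5.442030964112823 [-0.80505272 -1.23251413  7.59676777]
```

View pics/i_wrist.png

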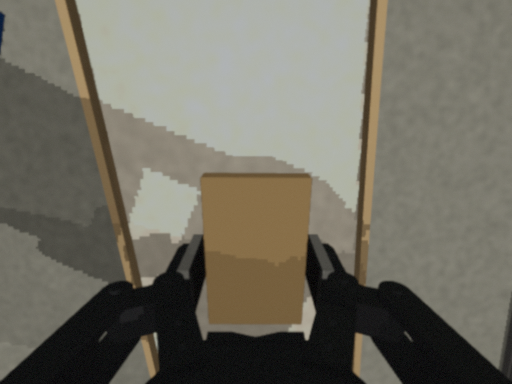

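```bash
python3 -m creep '[{"fingers":5.2,"x":0,"y":-0.02,"z":0.1,"ax":0,"ay":0,"az":0},{"fingers":5.2,"x":-0.06,"y":-1.0,"z":-0.07,"ax":0.02,"ay":-0.16,"az":0.96},{"fingers":5.2,"x":-0.12,"y":-2.0,"z":-0.23,"ax":0.03,"ay":-0.32,"az":1.93},{"fingers":5.2,"x":-0.17,"y":-3.0,"z":-0.4,"ax":0.05,"ay":-0.48,"az":2.89},{"fingers":5.2,"x":-0.23,"y":-4.0,"z":-0.56,"ax":0.06,"ay":-0.64,"az":3.85},{"fingers":5.2,"x":-0.23,"y":-4.0,"z":-0.56,"ax":0.06,"ay":-0.64,"az":3.85}]' ;  python3 - <<'E'
from h import *
for n in("wrist","side"):
    c=manip.camera(n);cv2.imwrite(f"pics/j_{n}.png",c["frame"][:,:,::-1] if n=="wrist" else cv2.resize(c["frame"][150:260,230:340,::-1],None,fx=5,fy=5,interpolation=2))
    np.savez(f"j_{n}.npz",**{k:np.array(v) for k,v in c.items()})
o=manip.observe();print(o["time_s"],o["ee_pos"],o["grip_width"]*8.54,o["ft_force"])
E
```

```text
time_s: 6.42
ee_pos: [648.0, -115.0, 24.2]
tool_rot: [[-0.091, 0.996, -0.015], [0.982, 0.093, 0.163], [0.163, 0.0, -0.987]]
ft_force: [-1.2, -3.3, 3.5]
grip_width: 0.64
6.525 [ 647.96977047 -114.75670337   24.20198127] 5.458585073574042 [-0.37198598 -4.3434097   4.405789  ]
```

View pics/j_wrist.png

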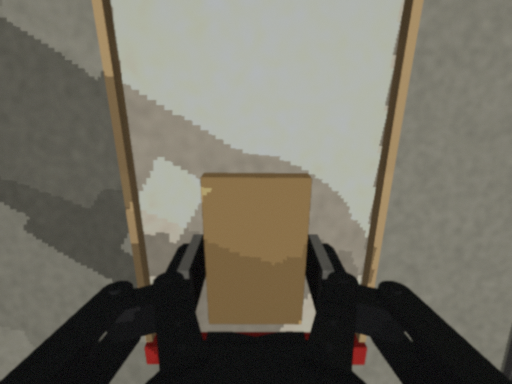

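View pics/j_side.png

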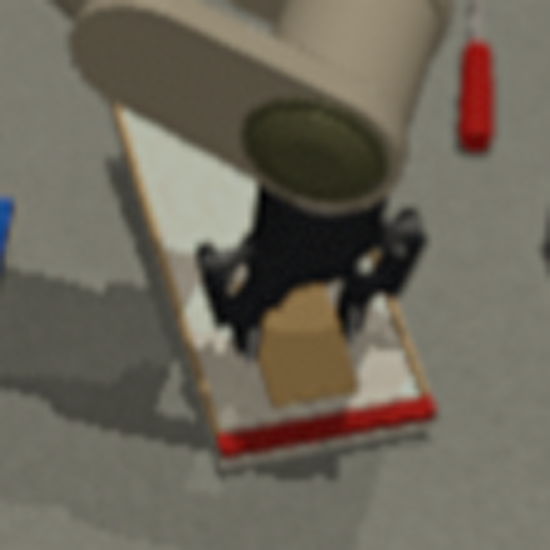

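```bash
python3 - <<'E'
import numpy as np,cv2
c=np.load("j_wrist.npz");f=c["frame"];h=cv2.cvtColor(f,cv2.COLOR_RGB2HSV).astype(int)
for r in (20,60,100,140,180,200,220,230):
    s=h[r,:,1]; run=np.where(s>75)[0]; g=np.split(run,np.where(np.diff(run)>1)[0]+1)
    print(r,[(int(a[0]),int(a[-1])) for a in g if len(a)>3])
E
```

```text
20 [(95, 111), (402, 419)]
60 [(102, 117), (396, 412)]
100 [(108, 123), (390, 405)]
140 [(115, 129), (383, 398)]
180 [(121, 135), (201, 311), (377, 391)]
200 [(124, 137), (202, 310), (375, 388)]
220 [(127, 140), (203, 308), (371, 384)]
230 [(128, 141), (203, 307), (370, 383)]
```

```bash
python3 -m creep '[{"fingers":5.2,"x":0.06,"y":-0.7,"z":-0.11,"ax":0,"ay":0,"az":0},{"fingers":5.2,"x":0.13,"y":-1.38,"z":-0.22,"ax":0,"ay":0,"az":0},{"fingers":5.2,"x":0.13,"y":-1.38,"z":-0.22,"ax":0,"ay":0,"az":0}]' ; python3 -m creep '[{"fingers":5.2,"x":0.02,"y":-0.2,"z":-0.03,"ax":0,"ay":0,"az":0},{"fingers":5.2,"x":0.03,"y":-0.3,"z":-0.05,"ax":0,"ay":0,"az":0},{"fingers":5.2,"x":0.03,"y":-0.3,"z":-0.05,"ax":0,"ay":0,"az":0}]'; python3 - <<'E'
from h import *
for n in("side",):
    c=manip.camera(n);cv2.imwrite(f"pics/k_{n}.png",c["frame"][:,:,::-1] if n=="wrist" else cv2.resize(c["frame"][190:250,255:335,::-1],None,fx=8,fy=8,interpolation=2))
E
```

```text
time_s: 6.9
ee_pos: [649.4, -127.2, 22.1]
tool_rot: [[-0.092, 0.996, -0.015], [0.982, 0.093, 0.164], [0.165, 0.0, -0.986]]
ft_force: [-0.4, -1.4, 5.5]
grip_width: 0.638
time_s: 7.28
ee_pos: [649.6, -129.4, 21.8]
tool_rot: [[-0.092, 0.996, -0.015], [0.982, 0.094, 0.165], [0.166, 0.0, -0.986]]
ft_force: [-0.5, 2.5, 6.5]
grip_width: 0.638
```

View pics/k_side.png

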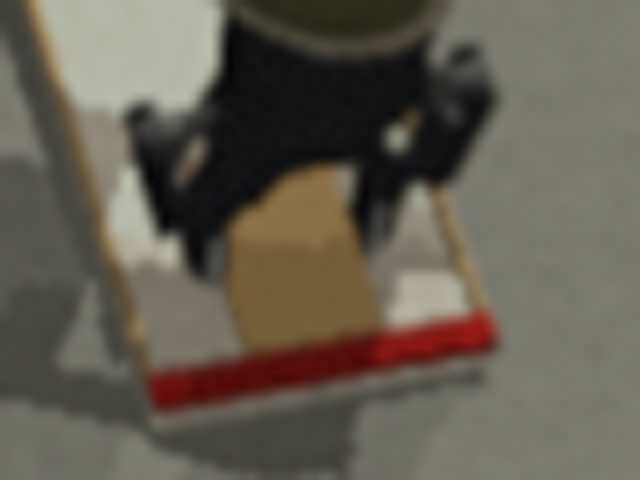

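```bash
python3 -m creep '[{"fingers":5.2,"x":0.02,"y":-0.2,"z":0.0,"ax":0,"ay":0,"az":0},{"fingers":5.2,"x":0.02,"y":-0.2,"z":0.0,"ax":0,"ay":0,"az":0}]' ; python3 -m creep '[{"fingers":5.2,"x":0.02,"y":-0.2,"z":-0.0,"ax":0,"ay":0,"az":0},{"fingers":5.2,"x":0.02,"y":-0.2,"z":0,"ax":0,"ay":0,"az":0}]'
```

```text
time_s: 7.58
ee_pos: [649.6, -129.5, 21.7]
tool_rot: [[-0.093, 0.996, -0.016], [0.981, 0.094, 0.168], [0.169, -0.0, -0.986]]
ft_force: [-0.8, 9.4, 7.3]
grip_width: 0.64
time_s: 7.82
ee_pos: [649.5, -129.7, 21.8]
tool_rot: [[-0.093, 0.995, -0.017], [0.981, 0.095, 0.171], [0.172, -0.001, -0.985]]
ft_force: [-1.2, 17.3, 8.6]
grip_width: 0.637
```

```bash
python3 -m creep '[{"fingers":5.2,"x":-0.03,"y":0.35,"z":0.0,"ax":0,"ay":0,"az":0},{"fingers":5.2,"x":-0.03,"y":0.35,"z":0,"ax":0,"ay":0,"az":0},{"fingers":6.0,"x":-0.03,"y":0.35,"z":0,"ax":0,"ay":0,"az":0},{"fingers":6.6,"x":-0.03,"y":0.35,"z":0,"ax":0,"ay":0,"az":0},{"fingers":6.6,"x":-0.03,"y":0.35,"z":0,"ax":0,"ay":0,"az":0}]' ; python3 -m creep '[{"fingers":6.6,"x":0.03,"y":-0.35,"z":2.0,"ax":0,"ay":0,"az":0},{"fingers":6.6,"x":0.1,"y":2,"z":8,"ax":0,"ay":0,"az":0},{"fingers":6.6,"x":0.1,"y":5,"z":14,"ax":0,"ay":0,"az":0},{"fingers":6.6,"x":0.1,"y":5,"z":14,"ax":0,"ay":0,"az":0},{"fingers":6.6,"x":0.1,"y":5,"z":14,"ax":0,"ay":0,"az":0}]'; python3 - <<'E'
from h import *
for n in("wrist","side"):
    c=manip.camera(n);cv2.imwrite(f"pics/l_{n}.png",c["frame"][:,:,::-1] if n=="wrist" else cv2.resize(c["frame"][190:250,255:335,::-1],None,fx=8,fy=8,interpolation=2))
    np.savez(f"l_{n}.npz",**{k:np.array(v) for k,v in c.items()})
print(manip.observe()["time_s"])
E
```

```text
time_s: 8.45
ee_pos: [649.4, -130.6, 21.1]
tool_rot: [[-0.092, 0.996, -0.016], [0.982, 0.093, 0.164], [0.165, -0.001, -0.986]]
ft_force: [0.2, 0.3, -0.4]
grip_width: 0.77
time_s: 9.07
ee_pos: [650.4, -80.5, 161.0]
tool_rot: [[-0.092, 0.996, -0.016], [0.982, 0.093, 0.164], [0.165, -0.001, -0.986]]
ft_force: [-0.1, 0.1, -1.0]
grip_width: 0.774
9.175
```

View pics/l_wrist.png

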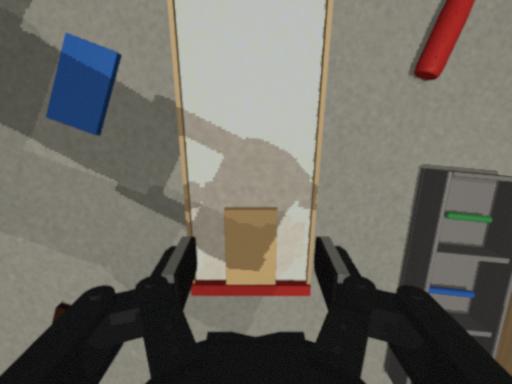

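View pics/l_side.png

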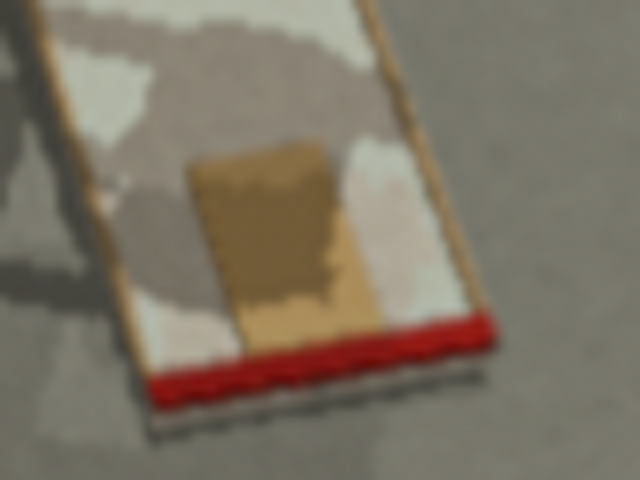

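```bash
python3 - <<'E'
from rot import *
from bench import manip
A=manip.observe()["tool_rot"]
print(turn(A,flat(68.1)))
E
```

```text
[ -9.56   1.21 -27.12]
```

```bash
python3 -m creep '[{"fingers":6.6,"x":-19.4,"y":28.6,"z":-4,"ax":-9.56,"ay":1.21,"az":-27.12},{"fingers":6.6,"x":-19.4,"y":28.6,"z":-4,"ax":-9.56,"ay":1.21,"az":-27.12},{"fingers":6.6,"x":-19.4,"y":28.6,"z":-4,"ax":-9.56,"ay":1.21,"az":-27.12},{"fingers":6.6,"x":-19.4,"y":28.6,"z":-4,"ax":-9.56,"ay":1.21,"az":-27.12},{"fingers":6.6,"x":-19.4,"y":28.6,"z":-4,"ax":-9.56,"ay":1.21,"az":-27.12},{"fingers":6.6,"x":-19.4,"y":28.6,"z":-4,"ax":-9.56,"ay":1.21,"az":-27.12},{"fingers":6.6,"x":-19.4,"y":28.6,"z":-8,"ax":-9.56,"ay":1.21,"az":-27.12},{"fingers":6.6,"x":-19.4,"y":28.6,"z":-8,"ax":-9.56,"ay":1.21,"az":-27.12},{"fingers":6.6,"x":-19.4,"y":28.6,"z":-8,"ax":-9.56,"ay":1.21,"az":-27.12}]'; python3 - <<'E'
from h import *
c=manip.camera("wrist");cv2.imwrite("pics/m_wrist.png",c["frame"][:,:,::-1])
o=manip.observe();print(o["time_s"],o["ee_pos"])
m,k=blob(c,(5,130,40),(20,255,255),(130,120,380,330))
print("rows")
for r in range(140,330,20):
    w=np.where(m[r])[0]; print(r,(w.min(),w.max(),(w.min()+w.max())/2) if len(w) else None)
E
```

```text
time_s: 10.3
ee_pos: [457.2, 204.9, 81.7]
tool_rot: [[0.373, 0.928, 0.002], [0.928, -0.373, -0.002], [-0.001, 0.003, -1.0]]
ft_force: [0.9, 1.2, 0.1]
grip_width: 0.774
10.35 [457.40694572 204.98492215  82.12638554]
rows
140 None
160 (np.int64(219), np.int64(286), np.float64(252.5))
180 (np.int64(220), np.int64(286), np.float64(253.0))
200 (np.int64(221), np.int64(285), np.float64(253.0))
220 (np.int64(223), np.int64(285), np.float64(254.0))
240 (np.int64(224), np.int64(284), np.float64(254.0))
260 None
280 None
300 None
320 None
```

View pics/m_wrist.png

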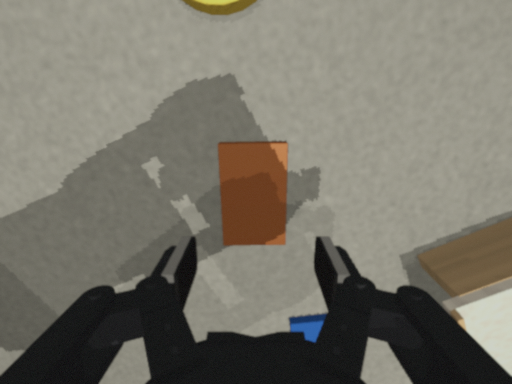

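```bash
python3 - <<'E'
from h import *
c=manip.camera("wrist");o=manip.observe()
P=on_plane(c,np.array([(219,143),(288,142),(285,244.5),(224,245)])-.0,p0=(0,0,10))
m=P.mean(0);a=(P[0]+P[1]-P[2]-P[3])/2;b=(P[1]+P[2]-P[0]-P[3])/2
print(m.round(1),np.linalg.norm(a),np.linalg.norm(b),np.degrees(np.arctan2(a[1],a[0])),np.degrees(np.arctan2(b[1],b[0]))+90)
print(o["tool_rot"].T@(m-o["ee_pos"]))
E
```

```text
[458.7 209.   10. ] 89.92830435255065 53.75582163766344 68.59916196949708 68.75839323252839
[ 4.13830271 -0.54998257 72.28497988]
```

```bash
python3 -m creep '[{"fingers":6.6,"x":-0.07,"y":0.25,"z":-4,"ax":0,"ay":0,"az":0.4},{"fingers":6.6,"x":-0.07,"y":0.25,"z":-7.5,"ax":0,"ay":0,"az":0.4},{"fingers":6.6,"x":-0.07,"y":0.25,"z":-7.9,"ax":0,"ay":0,"az":0.4},{"fingers":6.6,"x":-0.07,"y":0.25,"z":-7.9,"ax":0,"ay":0,"az":0.4}]'; python3 - <<'E'
from h import *
c=manip.camera("wrist");cv2.imwrite("pics/n_wrist.png",c["frame"][:,:,::-1])
E
```

```text
time_s: 10.9
ee_pos: [456.7, 207.9, 3.5]
tool_rot: [[0.366, 0.931, 0.004], [0.931, -0.366, -0.002], [-0.0, 0.004, -1.0]]
ft_force: [0.3, -0.4, -0.4]
grip_width: 0.773
```

View pics/n_wrist.png

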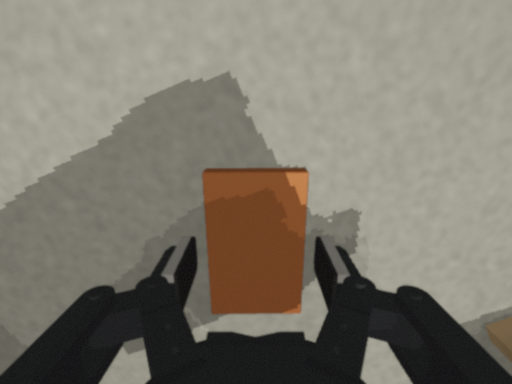

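```bash
python3 -m creep '[{"fingers":6.6,"x":0,"y":0,"z":-0.5,"ax":0,"ay":0,"az":0},{"fingers":6.0,"x":0,"y":0,"z":-0.5,"ax":0,"ay":0,"az":0},{"fingers":5.2,"x":0,"y":0,"z":-0.5,"ax":0,"ay":0,"az":0},{"fingers":5.0,"x":0,"y":0,"z":-0.5,"ax":0,"ay":0,"az":0},{"fingers":5.0,"x":0,"y":0,"z":-0.5,"ax":0,"ay":0,"az":0}]' 30;python3 - <<'E'
from h import *
c=manip.camera("wrist");cv2.imwrite("pics/o_wrist.png",c["frame"][:,:,::-1])
E
```

```text
time_s: 11.58
ee_pos: [456.0, 208.0, -2.0]
tool_rot: [[0.365, 0.931, 0.003], [0.931, -0.365, -0.002], [-0.001, 0.003, -1.0]]
ft_force: [-1.1, -1.5, 5.8]
grip_width: 0.629
```

View pics/o_wrist.png

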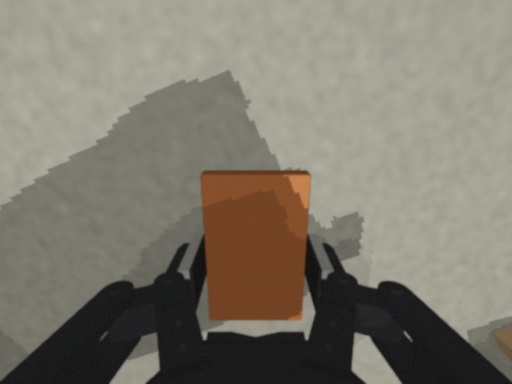

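```bash
python3 -m creep '[{"fingers":5.0,"x":0,"y":0,"z":4,"ax":0,"ay":0,"az":0},{"fingers":5.0,"x":0,"y":0,"z":10,"ax":0,"ay":0,"az":0},{"fingers":5.0,"x":4,"y":-6,"z":13,"ax":0,"ay":0,"az":8},{"fingers":5.0,"x":8,"y":-12,"z":13,"ax":0,"ay":0,"az":16},{"fingers":5.0,"x":12,"y":-18,"z":13,"ax":0,"ay":0,"az":24},{"fingers":5.0,"x":16,"y":-24,"z":13,"ax":0,"ay":0,"az":26.7},{"fingers":5.0,"x":18.83,"y":-28.1,"z":12,"ax":0,"ay":0,"az":26.7},{"fingers":5.0,"x":18.83,"y":-28.1,"z":8,"ax":0,"ay":0,"az":26.7},{"fingers":5.0,"x":18.83,"y":-28.1,"z":8,"ax":0,"ay":0,"az":26.7},{"fingers":5.0,"x":18.83,"y":-28.1,"z":8,"ax":0,"ay":0,"az":26.7}]' 40
python3 - <<'E'
from h import *
for n in("wrist","side"):
    c=manip.camera(n);cv2.imwrite(f"pics/p_{n}.png",c["frame"][:,:,::-1] if n=="wrist" else cv2.resize(c["frame"][170:250,245:335,::-1],None,fx=7,fy=7,interpolation=2))
    if n=="wrist":
        h=cv2.cvtColor(c["frame"],cv2.COLOR_RGB2HSV).astype(int)
        for r in range(20,320,25):
            run=np.where(h[r,:,1]>85)[0]; g=np.split(run,np.where(np.diff(run)>1)[0]+1)
            print(r,[(int(a[0]),int(a[-1])) for a in g if len(a)>3])
print(manip.observe()["ee_pos"])
E
```

```text
time_s: 12.88
ee_pos: [644.1, -72.3, 78.2]
tool_rot: [[-0.092, 0.996, 0.003], [0.996, 0.092, -0.001], [-0.001, 0.003, -1.0]]
ft_force: [-0.5, 0.6, 0.6]
grip_width: 0.626
20 [(0, 48), (123, 134), (378, 389)]
45 [(0, 45), (128, 139), (374, 384)]
70 [(0, 43), (133, 143), (370, 379)]
95 [(0, 40), (138, 147), (364, 374)]
120 [(9, 37), (142, 151), (360, 369)]
145 [(148, 156), (356, 364)]
170 [(152, 160), (211, 292), (351, 359)]
195 [(157, 164), (202, 308), (347, 354)]
220 [(162, 169), (203, 306), (342, 349)]
245 [(167, 173), (204, 306), (338, 344)]
270 [(206, 304)]
295 [(209, 302)]
[644.3775543  -72.00475785  79.114381  ]
```

View pics/p_wrist.png

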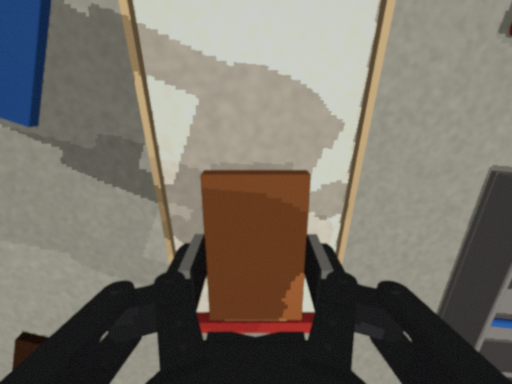

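View pics/p_side.png

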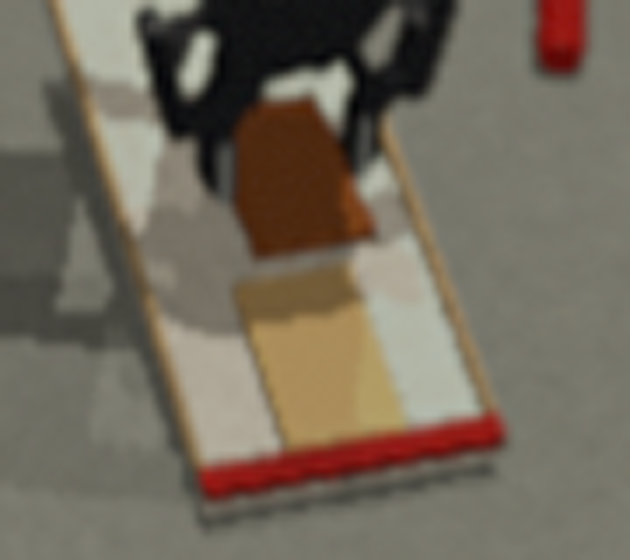

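```bash
python3 -m creep '[{"fingers":5.0,"x":0,"y":-0.05,"z":-2,"ax":0,"ay":0,"az":0},{"fingers":5.0,"x":0,"y":-0.05,"z":-3.3,"ax":0,"ay":0,"az":0},{"fingers":5.0,"x":0,"y":-0.05,"z":-3.7,"ax":0,"ay":0,"az":0},{"fingers":5.0,"x":0,"y":-0.05,"z":-3.7,"ax":0,"ay":0,"az":0}]'; python3 -m creep '[{"fingers":5.0,"x":0,"y":0,"z":-0.1,"ax":0,"ay":0,"az":0},{"fingers":5.0,"x":0,"y":0,"z":-0.1,"ax":0,"ay":0,"az":0}]'; python3 -m creep '[{"fingers":5.0,"x":0,"y":0,"z":-0.1,"ax":0,"ay":0,"az":0},{"fingers":5.0,"x":0,"y":0,"z":-0.1,"ax":0,"ay":0,"az":0}]'
python3 - <<'E'
from h import *
for n in("side",):
    c=manip.camera(n);cv2.imwrite(f"pics/q_{n}.png",c["frame"][:,:,::-1] if n=="wrist" else cv2.resize(c["frame"][170:250,245:335,::-1],None,fx=7,fy=7,interpolation=2))
E
```

```text
time_s: 13.48
ee_pos: [644.4, -73.3, 41.1]
tool_rot: [[-0.092, 0.996, 0.004], [0.996, 0.092, -0.001], [-0.002, 0.004, -1.0]]
ft_force: [-0.3, -0.1, -0.5]
grip_width: 0.629
time_s: 13.72
ee_pos: [644.6, -73.4, 40.6]
tool_rot: [[-0.092, 0.996, 0.004], [0.996, 0.092, -0.001], [-0.002, 0.004, -1.0]]
ft_force: [-1.4, 1.9, 4.8]
grip_width: 0.629
time_s: 13.98
ee_pos: [644.6, -73.5, 40.5]
tool_rot: [[-0.092, 0.996, 0.005], [0.996, 0.092, -0.002], [-0.002, 0.005, -1.0]]
ft_force: [-3.7, 1.6, 12.4]
grip_width: 0.631
```

View pics/q_side.png

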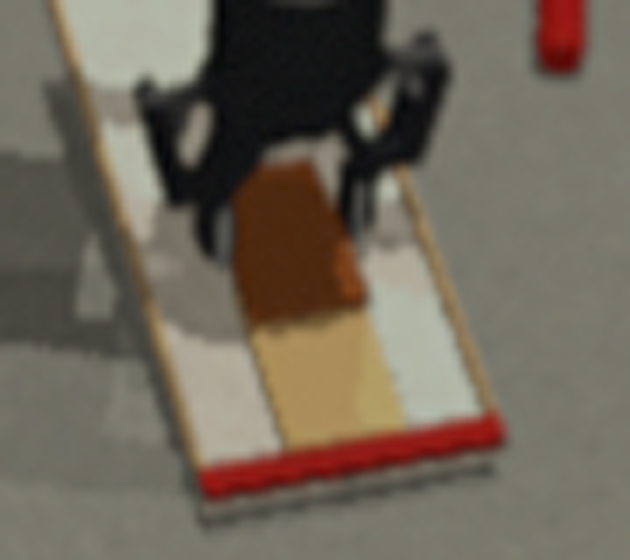

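```bash
python3 -m creep '[{"fingers":5.0,"x":0,"y":0,"z":0.1,"ax":0,"ay":0,"az":0},{"fingers":5.8,"x":0,"y":0,"z":0.1,"ax":0,"ay":0,"az":0},{"fingers":6.6,"x":0,"y":0,"z":0.1,"ax":0,"ay":0,"az":0},{"fingers":6.6,"x":0,"y":0,"z":0.1,"ax":0,"ay":0,"az":0}]' 20; python3 -m creep '[{"fingers":6.6,"x":0,"y":0,"z":1.5,"ax":0,"ay":0,"az":0},{"fingers":6.6,"x":0,"y":0,"z":6,"ax":0,"ay":0,"az":0},{"fingers":6.6,"x":0,"y":0,"z":12,"ax":0,"ay":0,"az":0},{"fingers":6.6,"x":0,"y":0,"z":14,"ax":0,"ay":0,"az":0},{"fingers":6.6,"x":0,"y":0,"z":14,"ax":0,"ay":0,"az":0}]'
python3 - <<'E'
from h import *
for n in("wrist","side"):
    c=manip.camera(n);cv2.imwrite(f"pics/r_{n}.png",c["frame"][:,:,::-1] if n=="wrist" else cv2.resize(c["frame"][170:250,245:335,::-1],None,fx=7,fy=7,interpolation=2))
    np.savez(f"r_{n}.npz",**{k:np.array(v) for k,v in c.items()})
E
```

```text
time_s: 14.52
ee_pos: [644.2, -73.6, 39.2]
tool_rot: [[-0.092, 0.996, 0.003], [0.996, 0.092, -0.001], [-0.001, 0.002, -1.0]]
ft_force: [-0.4, 0.3, 0.7]
grip_width: 0.774
time_s: 15.15
ee_pos: [644.7, -73.7, 181.9]
tool_rot: [[-0.092, 0.996, 0.007], [0.996, 0.092, -0.002], [-0.003, 0.007, -1.0]]
ft_force: [0.4, -0.2, -1.0]
grip_width: 0.771
```

View pics/r_wrist.png

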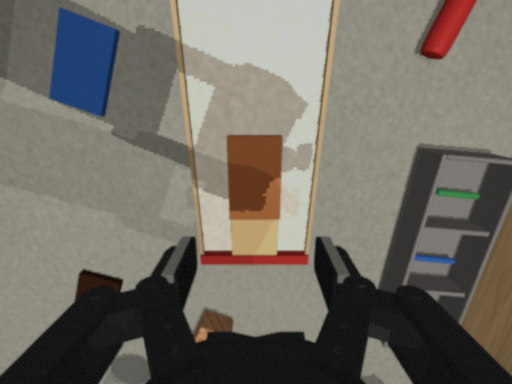

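View pics/r_side.png

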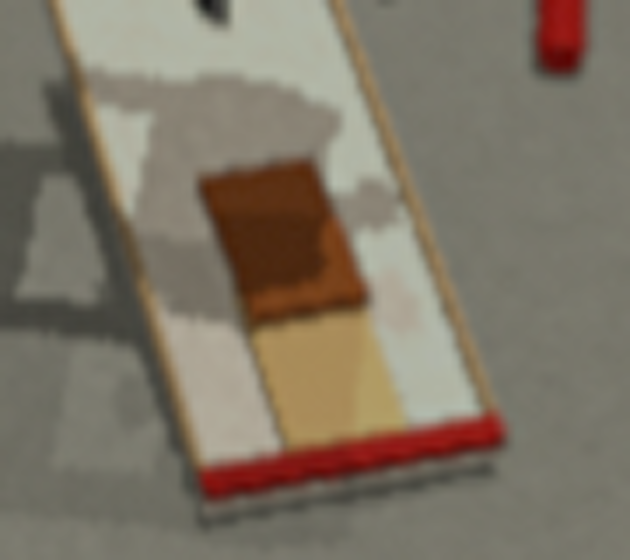

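```bash
cat > tr.py <<'E'
from h import *
from rot import tilt
_,X,Y,n=tilt(95.3);O=np.array([653.6,-175.6,16.5])
R=np.c_[X,Y,n]
def tc(c,px,h): # pixels -> tray coords on plane tray-z=h
    return (on_plane(c,px,n,O+h*n)-O)@R
E
python3 - <<'E'
from tr import *
c=dict(np.load("r_wrist.npz"));f=c["frame"]
cv2.imwrite("pics/s.png",cv2.resize(f[125:270,190:320,::-1],None,fx=4,fy=4,interpolation=0))
s=dict(np.load("r_side.npz"))
# side: lower edge of brown top face & foot
off=lambda p:np.array(p)/7+[245,170]-.5
print("side brown low top edge",tc(s,off([(250,310),(365,290)]),19.8).round(1).tolist(),"up",tc(s,off([(200,180),(310,158)]),10).round(1).tolist(),"stop top back",tc(s,off([(205,472),(500,418)]),12).round(1).tolist(), "pale lowleft",tc(s,off([(285,448),(405,428)]),10).round(1).tolist())
E
```

```text
side brown low top edge [[71.2, 25.8, 19.8], [71.0, -26.6, 19.8]] up [[151.4, 26.0, 10.0], [153.3, -26.5, 10.0]] stop top back [[-0.1, 64.7, 12.0], [-0.8, -66.9, 12.0]] pale lowleft [[5.5, 27.7, 10.0], [4.3, -25.7, 10.0]]
```

View pics/s.png

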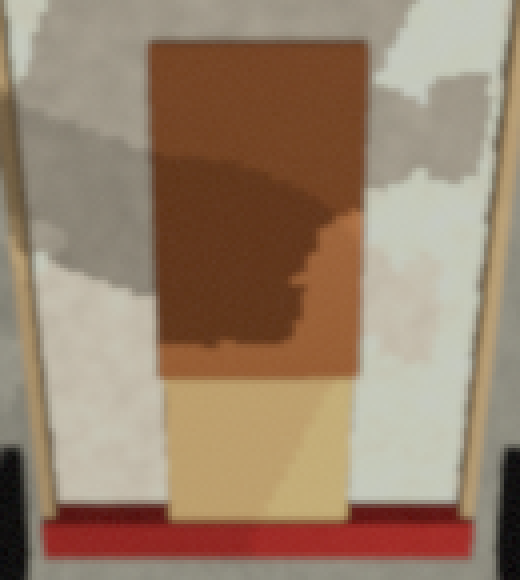

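```bash
python3 - <<'E'
from tr import *
c=dict(np.load("r_wrist.npz"));s=dict(np.load("r_side.npz"))
off=lambda p:np.array(p)/7+[245,170]-.5
offw=lambda p:np.array(p)/4+[190,125]-.5
t=manip.camera("top")
print("side low",tc(s,off([(250,310),(365,290)]),24.8).round(1).tolist(),"up",tc(s,off([(200,180),(310,158)]),10).round(1).tolist(),"stop front top",tc(s,off([(203,468),(500,414)]),12).round(1).tolist())
print("wrist low",tc(c,offw([(160,378),(360,378)]),24.8).round(1).tolist(),"up",tc(c,offw([(149,41),(369,41)]),10).round(1).tolist(),"pale low",tc(c,offw([(168,521),(349,521)]),10).round(1).tolist(),"foot",tc(c,offw([(60,505),(462,503)]),0).round(1).tolist())
cv2.imwrite("pics/t.png",cv2.resize(t["frame"][135:205,215:325,::-1],None,fx=7,fy=7,interpolation=2))
E
```

```text
side low [[68.0, 27.2, 24.8], [67.8, -25.0, 24.8]] up [[151.4, 26.0, 10.0], [153.3, -26.5, 10.0]] stop front top [[2.0, 65.0, 12.0], [1.2, -67.5, 12.0]]
wrist low [[64.2, 25.6, 24.8], [64.0, -28.6, 24.8]] up [[153.3, 25.7, 10.0], [153.2, -28.3, 10.0]] pale low [[0.9, 27.0, 10.0], [0.7, -29.2, 10.0]] foot [[-1.1, 62.1, -0.0], [-0.8, -66.0, -0.0]]
```

View pics/t.png

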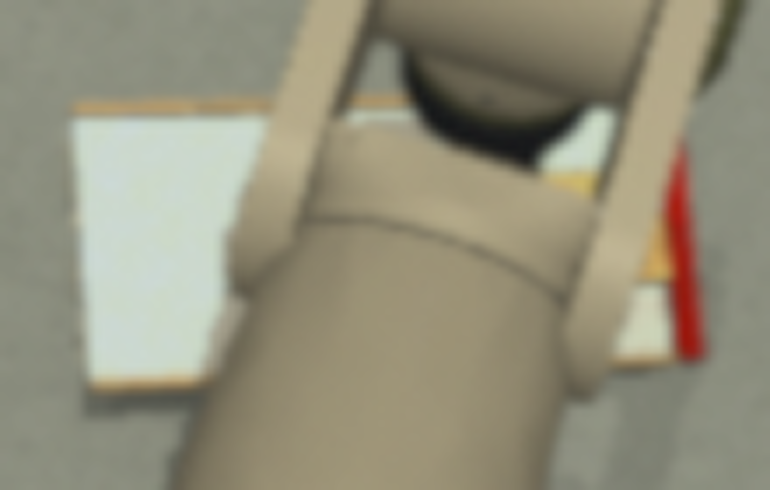

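```bash
python3 -m creep '[{"fingers":6.6,"x":-5,"y":-5.2,"z":0,"ax":0,"ay":0,"az":-9},{"fingers":6.6,"x":-10,"y":-10.4,"z":0,"ax":0,"ay":0,"az":-18.2},{"fingers":6.6,"x":-15,"y":-16,"z":-2,"ax":0,"ay":0,"az":-18.2},{"fingers":6.6,"x":-20.3,"y":-21.2,"z":-6,"ax":0,"ay":0,"az":-18.2},{"fingers":6.6,"x":-20.3,"y":-21.2,"z":-10,"ax":0,"ay":0,"az":-18.2},{"fingers":6.6,"x":-20.3,"y":-21.2,"z":-10,"ax":0,"ay":0,"az":-18.2},{"fingers":6.6,"x":-20.3,"y":-21.2,"z":-10,"ax":0,"ay":0,"az":-18.2},{"fingers":6.6,"x":-20.3,"y":-21.2,"z":-10,"ax":0,"ay":0,"az":-18.2}]'
python3 - <<'E'
from h import *
c=manip.camera("wrist");cv2.imwrite("pics/u_wrist.png",c["frame"][:,:,::-1])
np.savez("u_wrist.npz",**{k:np.array(v) for k,v in c.items()})
o=manip.observe();print(o["ee_pos"])
h=cv2.cvtColor(c["frame"],cv2.COLOR_RGB2HSV).astype(int)
for r in range(120,270,10):
    run=np.where((h[r,:,1]>95)&(h[r,:,2]<110))[0]; g=np.split(run,np.where(np.diff(run)>1)[0]+1)
    print(r,[(int(a[0]),int(a[-1])) for a in g if len(a)>10])
E
```

```text
time_s: 16.3
ee_pos: [442.5, -285.2, 80.5]
tool_rot: [[0.223, 0.975, 0.004], [0.975, -0.223, -0.003], [-0.002, 0.005, -1.0]]
ft_force: [-0.1, -0.2, 0.6]
grip_width: 0.775
[ 442.49037744 -285.11994982   80.54888398]
120 []
130 []
140 []
150 [(220, 287)]
160 [(221, 287)]
170 [(221, 286), (432, 457), (483, 494)]
180 [(221, 286), (429, 457)]
190 [(222, 285), (426, 455)]
200 [(222, 285), (432, 451)]
210 [(222, 284), (420, 448)]
220 [(223, 284), (417, 435)]
230 [(223, 283), (414, 440)]
240 [(224, 283), (417, 436)]
250 []
260 []
```

View pics/u_wrist.png

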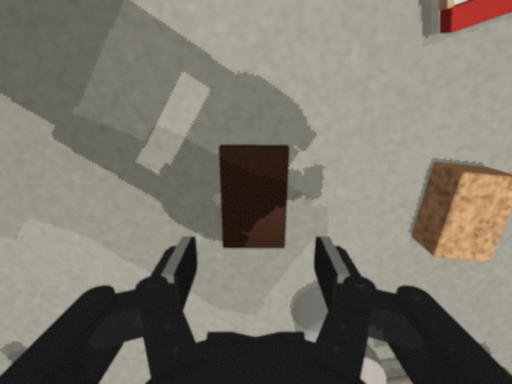

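```bash
python3 - <<'E'
from h import *
t=manip.camera("top");print(on_plane(t,[(386,217)],p0=(0,0,75)))
c=dict(np.load("u_wrist.npz"));print(on_plane(c,[(310,305),(310,325)],p0=(0,0,0)).round(0),on_plane(c,[(372,372)],p0=(0,0,75)).round(0))
E
python3 -m creep '[{"fingers":6.6,"x":-0.15,"y":0.03,"z":-4,"ax":0,"ay":0,"az":0},{"fingers":6.6,"x":-0.15,"y":0.03,"z":-7.4,"ax":0,"ay":0,"az":0},{"fingers":6.6,"x":-0.15,"y":0.03,"z":-7.7,"ax":0,"ay":0,"az":0},{"fingers":6.6,"x":-0.15,"y":0.03,"z":-7.7,"ax":0,"ay":0,"az":0}]'; python3 - <<'E'
from h import *
c=manip.camera("wrist");cv2.imwrite("pics/v_wrist.png",c["frame"][:,:,::-1])
E
```

```text
[[ 479.98425688 -414.71596067   75.        ]]
[[ 471. -408.   -0.]
 [ 467. -433.    0.]] [[ 502. -408.   75.]]
time_s: 16.9
ee_pos: [440.5, -285.4, 3.6]
tool_rot: [[0.223, 0.975, 0.004], [0.975, -0.223, -0.003], [-0.002, 0.004, -1.0]]
ft_force: [0.9, 0.2, 0.9]
grip_width: 0.772
```

View pics/v_wrist.png

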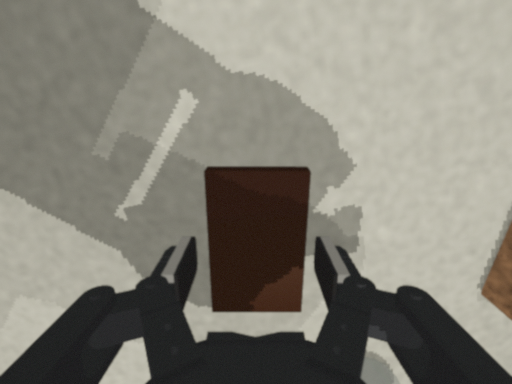

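```bash
python3 -m creep '[{"fingers":6.6,"x":0,"y":0.05,"z":-0.5,"ax":0,"ay":0,"az":0},{"fingers":6.0,"x":0,"y":0.05,"z":-0.5,"ax":0,"ay":0,"az":0},{"fingers":5.2,"x":0,"y":0.05,"z":-0.5,"ax":0,"ay":0,"az":0},{"fingers":5.0,"x":0,"y":0.05,"z":-0.5,"ax":0,"ay":0,"az":0},{"fingers":5.0,"x":0,"y":0.05,"z":-0.5,"ax":0,"ay":0,"az":0}]' 30;python3 - <<'E'
from h import *
c=manip.camera("wrist");cv2.imwrite("pics/w_wrist.png",c["frame"][:,:,::-1])
E
```

```text
time_s: 17.58
ee_pos: [439.8, -284.8, -2.1]
tool_rot: [[0.224, 0.975, 0.003], [0.975, -0.224, -0.002], [-0.002, 0.003, -1.0]]
ft_force: [-1.7, 1.6, 6.2]
grip_width: 0.634
```

View pics/w_wrist.png

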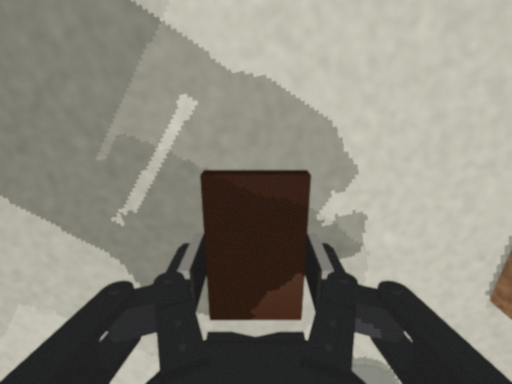

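```bash
python3 -m creep '[{"fingers":5.0,"x":0,"y":0,"z":4,"ax":0,"ay":0,"az":0},{"fingers":5.0,"x":0,"y":0,"z":10,"ax":0,"ay":0,"az":0},{"fingers":5.0,"x":3,"y":4,"z":14,"ax":0,"ay":0,"az":6},{"fingers":5.0,"x":6.5,"y":9,"z":14,"ax":0,"ay":0,"az":12},{"fingers":5.0,"x":10,"y":14,"z":14,"ax":0,"ay":0,"az":18.2},{"fingers":5.0,"x":13.5,"y":19,"z":14,"ax":0,"ay":0,"az":18.2},{"fingers":5.0,"x":17,"y":23.5,"z":14,"ax":0,"ay":0,"az":18.2},{"fingers":5.0,"x":19.93,"y":27,"z":13,"ax":0,"ay":0,"az":18.2},{"fingers":5.0,"x":19.93,"y":27,"z":9.3,"ax":0,"ay":0,"az":18.2},{"fingers":5.0,"x":19.93,"y":27,"z":9.3,"ax":0,"ay":0,"az":18.2},{"fingers":5.0,"x":19.93,"y":27,"z":9.3,"ax":0,"ay":0,"az":18.2}]' 40
python3 - <<'E'
from h import *
for n in("wrist","side"):
    c=manip.camera(n);cv2.imwrite(f"pics/x_{n}.png",c["frame"][:,:,::-1] if n=="wrist" else cv2.resize(c["frame"][150:250,235:335,::-1],None,fx=6,fy=6,interpolation=2))
    if n=="wrist":
        h=cv2.cvtColor(c["frame"],cv2.COLOR_RGB2HSV).astype(int)
        for r in range(20,320,25):
            run=np.where(h[r,:,1]>85)[0]; g=np.split(run,np.where(np.diff(run)>1)[0]+1)
            print(r,[(int(a[0]),int(a[-1])) for a in g if len(a)>3])
print(manip.observe()["ee_pos"])
E
```

```text
time_s: 19.0
ee_pos: [639.3, -15.3, 91.6]
tool_rot: [[-0.091, 0.996, 0.004], [0.996, 0.091, -0.001], [-0.002, 0.004, -1.0]]
ft_force: [-0.3, 0.1, 0.6]
grip_width: 0.63
20 []
45 [(130, 140), (370, 375)]
70 [(0, 24), (135, 145), (366, 371), (497, 511)]
95 [(0, 78), (143, 149), (362, 366), (481, 511)]
120 [(0, 74), (146, 153), (357, 364), (478, 510)]
145 [(0, 71), (149, 157), (353, 360)]
170 [(0, 67), (154, 162), (348, 355)]
195 [(159, 166), (203, 307), (344, 349)]
220 [(164, 170), (204, 306), (340, 346)]
245 [(169, 174), (205, 305), (335, 341)]
270 [(206, 304)]
295 [(210, 301)]
[639.49871077 -15.44854913  92.11622056]
```

View pics/x_wrist.png

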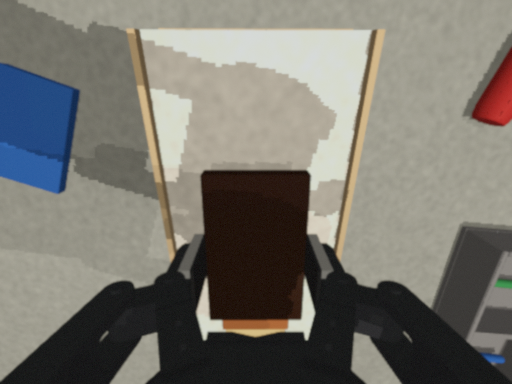

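View pics/x_side.png

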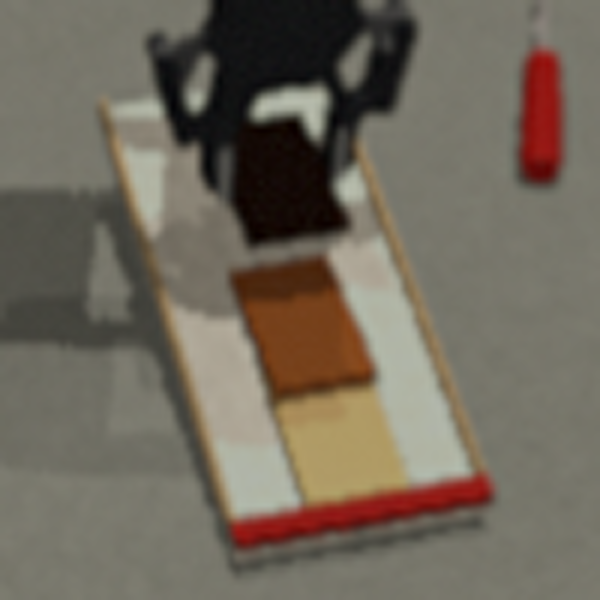

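```bash
python3 -m creep '[{"fingers":5.0,"x":0,"y":0.06,"z":-2,"ax":0,"ay":0,"az":0},{"fingers":5.0,"x":0,"y":0.06,"z":-3.6,"ax":0,"ay":0,"az":0},{"fingers":5.0,"x":0,"y":0.06,"z":-4.0,"ax":0,"ay":0,"az":0},{"fingers":5.0,"x":0,"y":0.06,"z":-4.0,"ax":0,"ay":0,"az":0}]'; python3 -m creep '[{"fingers":5.0,"x":0,"y":0,"z":-0.1,"ax":0,"ay":0,"az":0},{"fingers":5.0,"x":0,"y":0,"z":-0.1,"ax":0,"ay":0,"az":0}]'; python3 -m creep '[{"fingers":5.0,"x":0,"y":0,"z":-0.1,"ax":0,"ay":0,"az":0},{"fingers":5.0,"x":0,"y":0,"z":-0.1,"ax":0,"ay":0,"az":0}]'
```

```text
time_s: 19.6
ee_pos: [639.2, -14.4, 51.0]
tool_rot: [[-0.092, 0.996, 0.004], [0.996, 0.092, -0.001], [-0.002, 0.003, -1.0]]
ft_force: [-0.6, 0.8, -0.8]
grip_width: 0.632
time_s: 19.85
ee_pos: [639.4, -14.3, 50.5]
tool_rot: [[-0.092, 0.996, 0.004], [0.996, 0.092, -0.001], [-0.002, 0.004, -1.0]]
ft_force: [-1.2, 0.2, 4.7]
grip_width: 0.623
time_s: 20.1
ee_pos: [639.4, -14.3, 50.4]
tool_rot: [[-0.092, 0.996, 0.005], [0.996, 0.092, -0.002], [-0.002, 0.005, -1.0]]
ft_force: [-4.7, 0.2, 11.7]
grip_width: 0.63
```

Contact is at the expected height, 50.4 mm. Releasing the same way as for the brown tile.

```bash
python3 -m creep '[{"fingers":5.0,"x":0,"y":0,"z":0.1,"ax":0,"ay":0,"az":0},{"fingers":5.8,"x":0,"y":0,"z":0.1,"ax":0,"ay":0,"az":0},{"fingers":6.6,"x":0,"y":0,"z":0.1,"ax":0,"ay":0,"az":0},{"fingers":6.6,"x":0,"y":0,"z":0.1,"ax":0,"ay":0,"az":0}]' 20; python3 -m creep '[{"fingers":6.6,"x":0,"y":0,"z":1.5,"ax":0,"ay":0,"az":0},{"fingers":6.6,"x":0,"y":0,"z":6,"ax":0,"ay":0,"az":0},{"fingers":6.6,"x":0,"y":0,"z":12,"ax":0,"ay":0,"az":0},{"fingers":6.6,"x":0,"y":-5,"z":17,"ax":0,"ay":0,"az":0},{"fingers":6.6,"x":0,"y":-5,"z":17,"ax":0,"ay":0,"az":0},{"fingers":6.6,"x":0,"y":-5,"z":17,"ax":0,"ay":0,"az":0}]'
python3 - <<'E'
from h import *
for n in("wrist","side"):
    c=manip.camera(n);cv2.imwrite(f"pics/y_{n}.png",c["frame"][:,:,::-1] if n=="wrist" else cv2.resize(c["frame"][150:250,235:335,::-1],None,fx=6,fy=6,interpolation=2))
    np.savez(f"y_{n}.npz",**{k:np.array(v) for k,v in c.items()})
cv2.imwrite("pics/y_z.png",cv2.resize(np.load("y_wrist.npz")["frame"][60:300,170:340,::-1],None,fx=2.5,fy=2.5,interpolation=0))
E
```

```text
time_s: 20.6
ee_pos: [638.9, -14.1, 49.2]
tool_rot: [[-0.092, 0.996, 0.003], [0.996, 0.092, -0.001], [-0.001, 0.002, -1.0]]
ft_force: [-0.6, 0.2, 0.5]
grip_width: 0.772
time_s: 21.35
ee_pos: [638.7, -64.1, 219.4]
tool_rot: [[-0.091, 0.996, 0.003], [0.996, 0.091, -0.001], [-0.001, 0.003, -1.0]]
ft_force: [-0.6, 0.1, -0.1]
grip_width: 0.774
```

View pics/y_z.png

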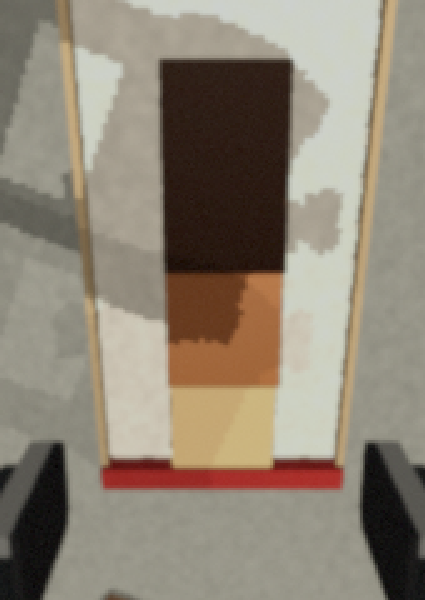

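View pics/y_side.png

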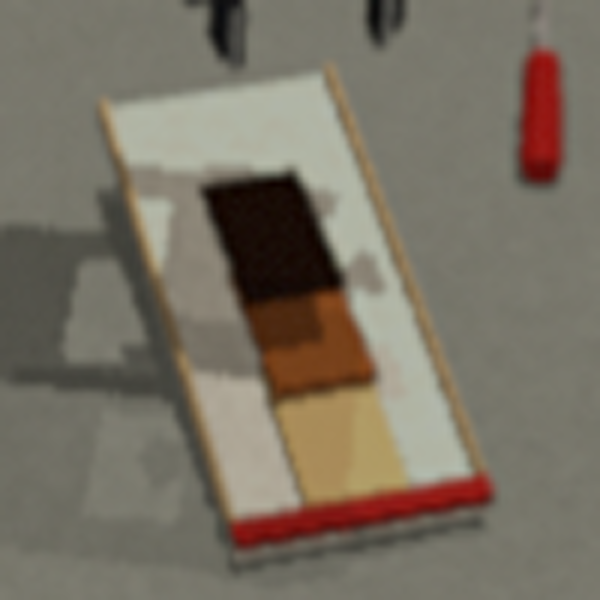

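```bash
python3 -m creep '[{"fingers":6.6,"x":-10,"y":0,"z":5,"ax":0,"ay":0,"az":0},{"fingers":6.6,"x":-28,"y":0,"z":8,"ax":0,"ay":0,"az":0},{"fingers":6.6,"x":-28,"y":0,"z":8,"ax":0,"ay":0,"az":0},{"fingers":6.6,"x":-28,"y":0,"z":8,"ax":0,"ay":0,"az":0},{"fingers":6.6,"x":-28,"y":0,"z":8,"ax":0,"ay":0,"az":0},{"fingers":6.6,"x":-28,"y":0,"z":8,"ax":0,"ay":0,"az":0},{"fingers":6.6,"x":-28,"y":0,"z":8,"ax":0,"ay":0,"az":0}]'; python3 - <<'E'
from tr import *
c=dict(np.load("y_wrist.npz"))
o=lambda p:np.array(p)/2.5+[170,60]-.5
for n,p,h in(("dark up",[(161,60),(293,60)],10),("dark low",[(164,272),(285,272)],24.8),("brown low",[(168,386),(280,386)],24.8),("pale low",[(172,468),(274,468)],10),("foot",[(108,459),(338,459)],0),("upper lips foot?",[(75,60),(380,60)],0)):
    P=tc(c,o(p),h);print(n,P.mean(0)[:2].round(1),(P[0]-P[1])[:2].round(1))
t=manip.camera("top");cv2.imwrite("pics/z_top.png",t["frame"][:,:,::-1])
cv2.imwrite("pics/z_topz.png",cv2.resize(t["frame"][135:205,215:325,::-1],None,fx=7,fy=7,interpolation=2))
print(manip.observe()["time_s"])
E
```

```text
time_s: 22.32
ee_pos: [359.4, -63.9, 298.8]
tool_rot: [[-0.092, 0.996, 0.002], [0.996, 0.092, -0.0], [-0.001, 0.002, -1.0]]
ft_force: [0.5, 0.7, 0.6]
grip_width: 0.773
dark up [212.4  -1.9] [ 0.  53.8]
dark low [124.9  -1.2] [ 0.1 54.4]
brown low [64.1 -1.4] [ 0.1 54.9]
pale low [ 0.7 -1.5] [ 0.1 56.4]
foot [-1.  -1.6] [  0.3 130.3]
upper lips foot? [211.1  -2.3] [1.000e-01 1.285e+02]
22.375
```

View pics/z_top.png

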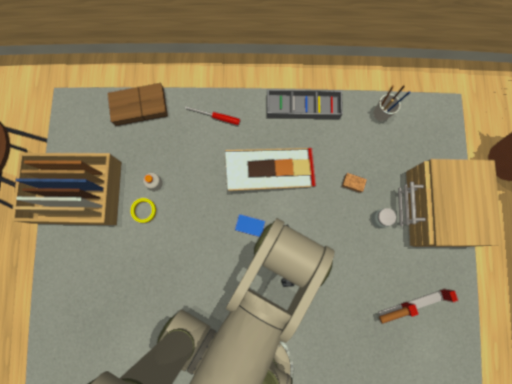

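View pics/z_topz.png

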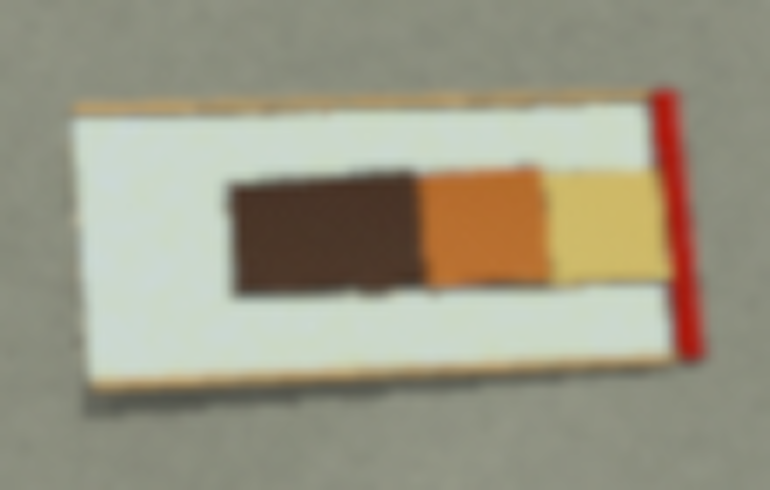

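```bash
python3 -c "
from bench import manip
print(manip.sign_off())"
```

```text
the job is handed in; nothing more can be done
None
```

The three tiles are laid in the tray, light to dark, and the job is handed in at about 22.4 s of the 67 s. `sign_off` gives no verdict.

**What I did**
- **Pale tile:** I gripped it by its sides without lifting it, squared and centred it, and slid it down to the red stop until the push built to about 17 N. Then I let go.
- **Brown tile, then dark tile:** I held each one level, lowered it to a light contact of about 12 N, released it and lifted straight off.

**What the last checks showed**
- **Stop:** The pale tile looks flush against it in the wrist and top views.
- **Overlap:** Brown sits about 62 mm up from pale, a 28 mm overlap. Dark sits about 61 mm up from brown, a 29 mm overlap.
- **Line:** The tiles are within about 1 mm of the tray's midline and show no visible twist.
- **Rest of the bench:** By eye, the blue tile and everything else look unmoved in the top picture. The arm was well clear when I handed in.

**What failed or disagreed**
- The first two move commands were refused because they left out some of the values; the arm did not move.
- The wrist camera and the fixed cameras differed by 2 to 3 mm in absolute position, so I went by positions relative to the tray.
- Brown met the tile and tray about 1.5 mm higher than I had calculated, so I used that measured height for the dark tile.

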